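Screw the lid back on the glaze jar

TASK

Screw the lid that lies on the table back onto the open teal glaze jar in the sloping stand. Set it square on the tilted neck, turn it backward (counter-clockwise) until you feel it drop into the start of the thread, then screw it forward (clockwise) until it is fully home, and let go. Leave the brush pot, the tape dispenser, the spare jar and the clay tile where they are.

Things in the scene. Friction and masses are not known exactly. Their poses are not given: they have to be found in the camera images.
- lid: The loose white screw lid of the open jar, teal dab on top, lying right way up: 60 mm across, 22 mm high, 35 g. Origin: centre of its lower edge; z runs up its axis. Hollow 19 mm deep, bore 55.6 mm; three lugs inside at the lower edge, 120 deg apart, 20 deg wide, 3 mm thick, reach in to radius 23.5 mm. Grip it across the ribbed side with some 60 N; it may slip under 30 N.
- jar_mouth (a point): Centre of the rim of the open teal jar (body 70 mm across; neck 44 mm across, chamfered at the rim). z points out of the mouth along the jar's axis, which leans 30 deg from vertical toward the stand's front. It is wedged in rubber and stays put when its lid is turned; where its threads start is unknown and differs every time. Lid home: its lower edge 19 mm below the rim.
- jar_shoulder (a point): Foot of the open jar's neck, on the axis, 26 mm below the rim; axes as jar_mouth. The neck bears a right-hand thread, 53 mm across, of three starts, falling 7 mm per 120 deg, each ending at a stop rib 6 deg wide. Set on at a random turn, the lid rests on the threads, lower edge 7 to 13 mm below the rim (rarely it drops straight in), and clockwise from there it jams on the ribs.
- jar_stand: Fixed plywood stand, 264 mm wide (y), 140 mm deep, front -x. Origin: centre of its foot, on the table. -y pocket: the open jar; +y pocket, 115 mm away: a closed rust jar. The lid, backed off by at most 2 rad, falls 6 to 7 mm into a 9 deg wide entry, lower edge 14 to 15 mm below the rim (a 3 to 4 mm fall is only off a rib). Then 1.5 to 1.6 rad clockwise, under 0.2 N m, to a hard stop: home.
- tile: Bystander: fired clay disc lying on the table, 90 mm across, 9 mm thick. Origin: centre of its underside.
- brush_pot: Bystander: dark pot, 72 mm across, 90 mm high, with brushes standing to 180 mm. Origin: centre of its underside.
- tape_dispenser: Bystander: black desk tape dispenser, 60 x 150 x 82 mm. Origin: centre of its underside, long side along y.
- spare_jar: Bystander: closed blue glaze jar standing on the table, 70 mm across, 86 mm high. Origin: centre of its underside.
Mind the look-alikes: they are no part of the job. Several things look just like the lid: the one meant starts farthest from the robot's base.

How it is judged:
By the outcome, as a careful person would: the job done as asked, in the order asked, and still so for the second after the job is handed in, with the robot touching nothing.
It also fails if it takes over 70 s, if anything falls off the work surface, if the arm or the gripper's body presses on something with over 40 N, if the wrist force passes 120 N, or if a joint passes its speed limit or range.

ROBOT

A 7-joint arm with a two-finger parallel gripper is mounted at the origin on the work surface. World frame = base frame: x ahead of the robot, y to its left, z up, the work surface at z = 0. Lengths are in m, angles in rad, forces in N, time in s.
With the tool pointing down it reaches from about 0.4 to 0.925 m from the base axis. Payload 4.1 kg.
Tool frame: the origin (TCP) lies midway between the tips of the shut fingers; the grasp point (between the pads) lies 19 mm behind it; z points along the fingers, y is the direction in which the jaws open and shut (so a half turn about z gives the same grasp; the last joint's range is limited). The gripper opens to 85 mm and grips with 20 to 120 N. Pads are 22 mm wide; open, the fingers measure 114 mm over their backs; the gripper's body (76 mm by 85 mm) begins 54 mm behind the grasp point. The pads swing forward as they close: fully open they stand 13 mm farther back than shut.
Start: joints at [1.201, 0.398, 0.045, 1.537, -0.019, 1.207, -0.051], TCP at [0.174, -0.626, 0.208] pointing down, gripper open.
Joint ranges: [-2.82, 2.82], [-0.49, 2.23], [-1.37, 1.46], [0, 2.46], [-1.36, 4.5], [0.23, 2], [-2.94, 2.94]. Speed limits (rad/s): [2.57, 2.57, 3.14, 3.14, 3.14, 3.14, 3.14].

INTERFACE

Orientations are given as a unit quaternion [w, x, y, z].
In Python, from rig import * gives the robot as it stands. The module is installed in compiled form; this text tells all that it offers.
- The arm moves only by the shell command python3 -m creep 'ROWS'. ROWS is JSON, a list of rows, each an object of numbers: "grip": the opening, from 0 (shut) to 1 (fully open); "tx", "ty", "tz": the shift along the tool's x, y, z in mm; "wx", "wy", "wz": the turn, a rotation vector about the tool's x, y, z in rad. A call has 1 to 8 rows; each row shifts and turns the commanded pose from where the row before left it, along the tool's axes as they then stand; what a row does not reach is not made up. A row lasts 1/8 s, in which the tool goes at most 62.5 mm and 10.7 degrees, less where a joint would pass 70% of its speed; a pose out of reach is approached as far as the arm can. A call with a gripper value outside its range is refused whole. The fingers move at their own pace and stop on an object; the grip force is fixed at half the most. Time passes only in rows, so rows that do not move let the fingers close. It gives the time, the measured TCP pose, the force and the opening at its end, in the units of the state.
- observe(): the state, without advancing time (a new reading comes with each control period).
- read_camera(name): name is "side" or "top"; returns the picture (480x640x3 uint8, red, green, blue); there is no depth.
- camera_params(name): a dict with "intrinsics" (3x3 intrinsics, pixels), "k1" (the pictures are not rectified: a ray, as slopes to the right and down, at radius r is drawn at 1 + k1 r^2 times it, then the intrinsics apply), "position" and "attitude" of the camera in the world. Camera axes: x right, y down, z forward; pixel columns grow to the right and rows downward; lengths in m; the calibration is good to about 2 mm. A picture is of the moment at which its call begins. camera_params takes no time and is no camera call.
- close_job(): hands the job in, once; it reports no verdict.
Trained networks look in the newest picture that a camera, given by its name, has taken for a name from the list of things; names that differ only in an ending like _2 or _b are one class to them, and where a whole thing is asked for, a point or a joint stands for the part that bears it (a point fixed in the world has none). Each returns a list of dicts, best first, with "confidence" (0 to 1); they miss things now and then, are a little off and sometimes report something else, mostly with a low value. They report only what shows in the picture. A call takes as long as a camera call. They do not tell look-alikes from the thing itself.
- look_for(camera, query): "centre" ([x, y, z] in m, in world coordinates, good to about 4 mm: the middle of the surface that is visible of it).
The state is a dict: "time_s": time; "qpos": joint angles; "joint_velocities": joint speeds; "joint_efforts": joint torques, N m; "tcp_pos": TCP position; "orientation": TCP orientation; "ft_force": force on the tool from outside, world axes, zero at the start; "torque": the same for the moment, N m; "finger_gap": opening from 0.0 (shut) to 1.0 (fully open).
Only numpy, scipy, OpenCV 4.12 (cv2) and the standard library are available. Lean on these libraries where they do the work, as an engineer would, in place of code of your own. Each camera call takes 0.05 s, during which the arm holds its last target.

## Working session

There is one attempt and no reset: what is moved stays moved. The work goes in short steps, Python scripts to look and compute and a shell command to move; the robot and the scene stay as the last step left them, time stands still between calls to the robot, and variables do not carry over. Pictures are saved under pics/ and viewed, and the job is handed in when it is done.

```bash
mkdir -p pics; python3 - <<'E'
from rig import *
import cv2
s=observe()
print({k:s[k] for k in s})
for c in("side","top"):
    im=read_camera(c); cv2.imwrite(f"pics/{c}0.png",im[:,:,::-1]); print(c,camera_params(c))
    for q in ("lid","jar_mouth","jar_stand","tile","brush_pot","tape_dispenser","spare_jar"):
        print(c,q,[(d["centre"],d["confidence"]) for d in look_for(c,q)])
print(observe()["time_s"])
E
```

```text
{'time_s': 0.0, 'qpos': array([ 1.20098981,  0.39921762,  0.04503901,  1.53788588, -0.01870428,
        1.20691436, -0.05072674]), 'joint_velocities': array([ 8.04016263e-04, -5.35488427e-04, -8.23667979e-04, -7.49988449e-04,
        3.46006643e-06,  9.58188465e-04, -2.89131287e-04]), 'joint_efforts': array([ 6.65501352e-05, -4.75129509e+01,  1.36468973e+00, -2.54225886e+01,
        1.16610670e-02,  9.64758103e-03,  9.84153729e-06]), 'tcp_pos': array([ 0.17371165, -0.62564249,  0.20734446]), 'orientation': array([-9.81048590e-04,  9.90841148e-01,  1.35028948e-01, -2.02825274e-04]), 'ft_force': array([ 0.03603718, -0.85074741,  0.23836074]), 'torque': array([ 0.04378335, -0.0257222 , -0.00424401]), 'finger_gap': 1.0040159726945033}
side {'intrinsics': array([[576.17762603,   0.        , 317.72393723],
       [  0.        , 576.17762603, 247.20383029],
       [  0.        ,   0.        ,   1.        ]]), 'k1': -0.07545961792619287, 'position': array([-0.17315072,  0.65305695,  1.01365763]), 'attitude': array([ 0.16511916, -0.37923511,  0.83253717, -0.36850816])}
side lid [([0.4406, -0.
[... 519 characters left out ...]
323.75666297],
       [  0.        , 454.18952118, 234.15587801],
       [  0.        ,   0.        ,   1.        ]]), 'k1': -0.05745156410259829, 'position': array([4.10784759e-01, 1.05823853e-03, 1.17199768e+00]), 'attitude': array([-0.04412282,  0.7056961 , -0.70524292,  0.05175528])}
top lid [([0.4426, -0.0947, 0.0173], 0.88), ([0.5582, -0.1881, 0.0198], 0.65), ([0.4523, -0.2045, 0.0211], 0.55)]
top jar_mouth [([0.5136, 0.1317, 0.1066], 0.87)]
top jar_stand [([0.5332, 0.1869, 0.0873], 0.96)]
top tile [([0.4187, 0.0159, 0.0104], 0.86)]
top brush_pot [([0.7363, -0.0156, 0.063], 0.8)]
top tape_dispenser [([0.5334, -0.4367, 0.0216], 0.76)]
top spare_jar [([0.5026, 0.4242, 0.0855], 0.56)]
0.8
```

View pics/side0.png

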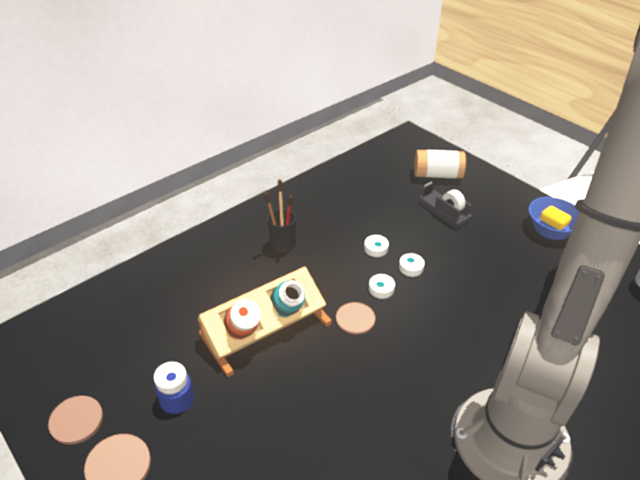

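View pics/top0.png

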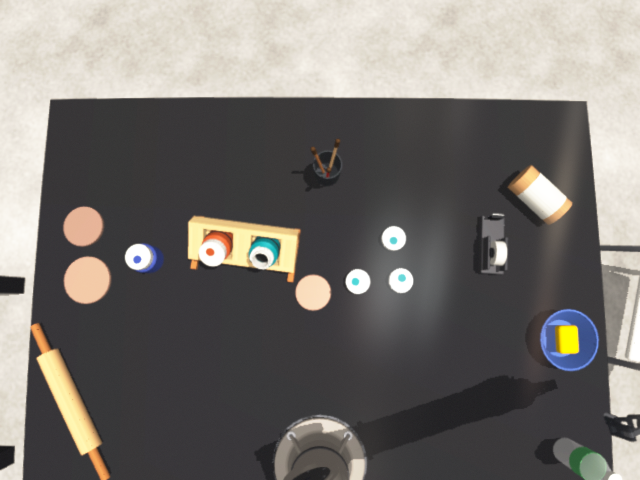

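Three lids match: top (394,238) / side (376,245), which is at r≈0.586 m; top (401,280), r≈0.49 m; and top (358,281), r≈0.45 m. The first is farthest from the base, so I'll confirm it in an enlarged crop and look at the jar too.

```bash
cat > h.py <<'E'
import numpy as np, cv2
from rig import *
from scipy.spatial.transform import Rotation as R
P={c:camera_params(c) for c in("side","top")}
def Rq(q): return R.from_quat([q[1],q[2],q[3],q[0]])
def ray(c,u,v):
    p=P[c];K=p["intrinsics"];xd=np.array([(u-K[0,2])/K[0,0],(v-K[1,2])/K[1,1]])
    x=xd.copy()
    for _ in range(20): x=xd/(1+p["k1"]*(x@x))
    d=Rq(p["attitude"]).apply([x[0],x[1],1.]);return p["position"],d/np.linalg.norm(d)
def proj(c,X):
    p=P[c];K=p["intrinsics"];X=np.atleast_2d(X)
    y=Rq(p["attitude"]).inv().apply(X-p["position"]);x=y[:,:2]/y[:,2:]
    x=x*(1+p["k1"]*(x**2).sum(1))[:,None]
    return x*[K[0,0],K[1,1]]+[K[0,2],K[1,2]]
def onz(c,u,v,z):
    o,d=ray(c,u,v);return o+d*(z-o[2])/d[2]
def tri(a,b):
    A=np.zeros((3,3));bb=np.zeros(3)
    for c,(u,v) in(("side",a),("top",b)):
        o,d=ray(c,u,v);M=np.eye(3)-np.outer(d,d);A+=M;bb+=M@o
    X=np.linalg.solve(A,bb);return X
def circ(C,n,r,N=72):
    n=np.array(n)/np.linalg.norm(n);a=np.cross(n,[0,1,0]);a/=np.linalg.norm(a);b=np.cross(n,a)
    t=np.linspace(0,2*np.pi,N);return np.array(C)+r*(np.cos(t)[:,None]*a+np.sin(t)[:,None]*b)
E
python3 - <<'E'
import cv2,numpy as np
s=cv2.imread("pics/side0.png");t=cv2.imread("pics/top0.png")
def cr(im,u,v,w,h,k): return cv2.resize(im[v-h:v+h,u-w:u+w],None,fx=k,fy=k,interpolation=cv2.INTER_CUBIC)
a=np.hstack([cr(s,270,310,75,60,5)[:, :]]);
cv2.imwrite("pics/c_jar_s.png",a)
cv2.imwrite("pics/c_jar_t.png",cr(t,245,245,65,45,6))
cv2.imwrite("pics/c_lid.png",np.hstack([cr(s,390,265,40,40,5),cr(t,385,260,40,40,5)]))
E
```

```text
(no output)
```

View pics/c_jar_s.png

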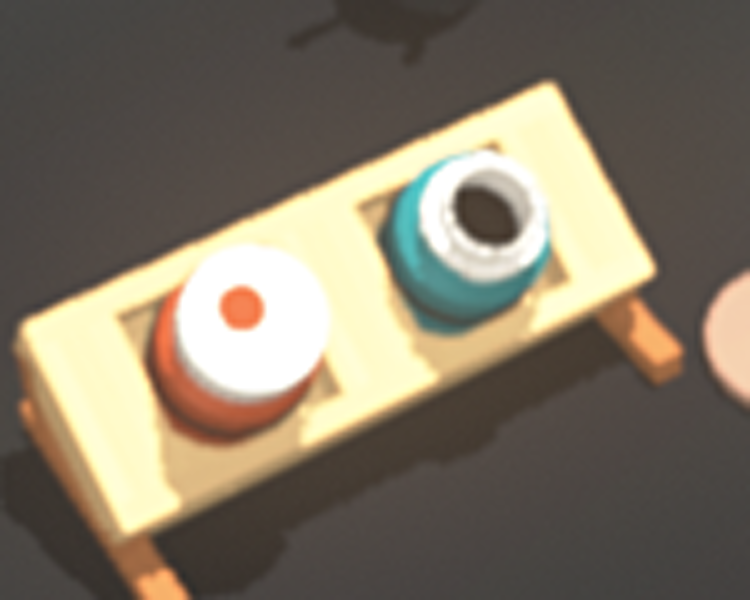

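View pics/c_jar_t.png

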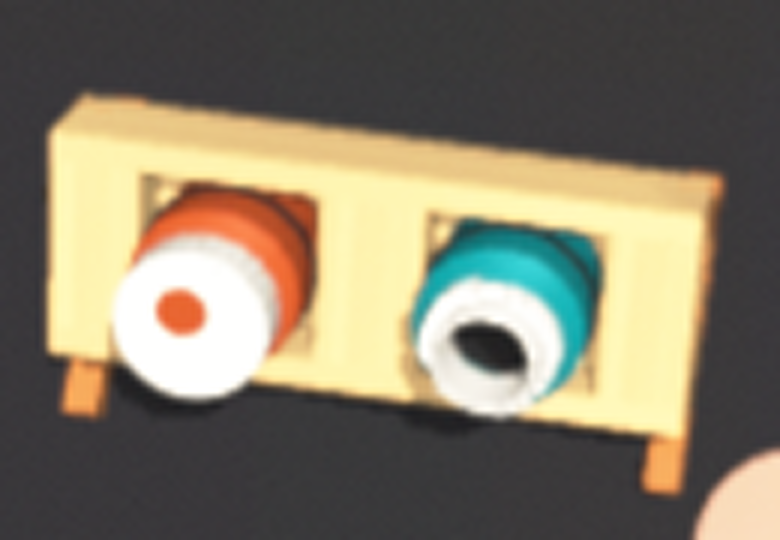

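View pics/c_lid.png

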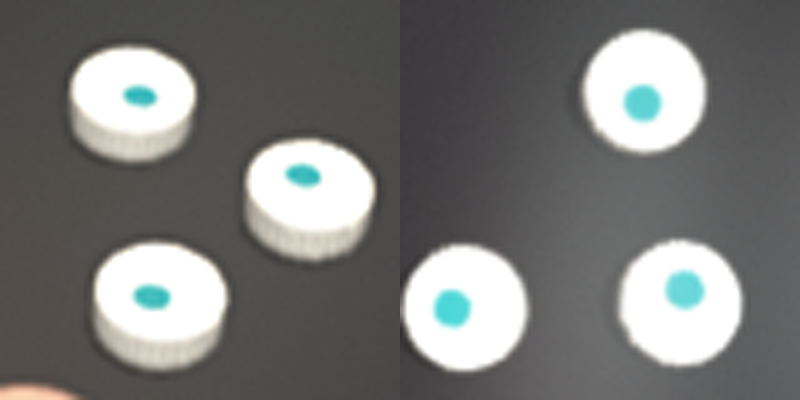

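The crop confirms the far lid: top (394,238) / side (377,242). It lies right way up with an off-centre teal dab, and has the largest radius of the three. Next I'll measure the lid, the stand yaw and the mouth.

```bash
cat > m.py <<'E'
from h import *
from scipy.optimize import least_squares
t=lambda x,y:(180+(x+.5)/6-.5,200+(y+.5)/6-.5)
s=lambda x,y:(195+(x+.5)/5-.5,250+(y+.5)/5-.5)
for z,(a,b) in((.06,((48,355),(690,437))),(.13,((48,132),(705,210)))):
    A=onz("top",*t(*a),z);B=onz("top",*t(*b),z);d=A-B;print("top edge len",np.linalg.norm(d),"yaw",np.degrees(np.arctan2(-d[0],d[1])),A,B)
# corners triangulated: plate front-lower left/right, back left/right
FL=tri(s(118,540),t(48,355));FR=tri(s(655,270),t(690,437));BR=tri(s(553,83),t(705,210));BL=tri(s(20,335),t(48,132))
for n,X in zip("FL FR BR BL".split(),(FL,FR,BR,BL)):print(n,X.round(4))
d=FL-FR;print(np.linalg.norm(d),np.degrees(np.arctan2(-d[0],d[1])));d=BL-BR;print(np.linalg.norm(d),np.degrees(np.arctan2(-d[0],d[1])))
n=np.cross(FL-BR,BL-FR);n/=np.linalg.norm(n);print("normal",n, np.degrees(np.arccos(abs(n[2]))))
print("rust dab",tri(s(241,307),t(181,312)),"teal hole",tri(s(487,214),t(490,350)))
# lid
S=cv2.imread("pics/side0.png");T=cv2.imread("pics/top0.png")
for nm,im,u0,u1,v0,v1 in(("top",T,378,410,222,254),("side",S,358,394,228,262)):
    g=im[v0:v1,u0:u1].astype(int);m=(g.max(2)>(235 if nm=="side" else 150)).astype(np.uint8)
    n_,l,st,c=cv2.connectedComponentsWithStats(m);k=1+np.argmax(st[1:,4]);m=(l==k).astype(np.uint8)
    cn=max(cv2.findContours(m,0,1)[0],key=cv2.contourArea);e=cv2.fitEllipse(cn);print(nm,e[0][0]+u0,e[0][1]+v0,e[1],e[2])
    print(onz(nm,e[0][0]+u0,e[0][1]+v0,.022))
E
python3 m.py
```

```text
top edge len 0.26553846919762886 yaw -7.1287100412016535 [0.50114058 0.32378753 0.06      ] [0.4681876  0.06030171 0.06      ]
top edge len 0.25721625411484467 yaw -6.7424233211116595 [0.58217897 0.30694886 0.13      ] [0.55198022 0.05151151 0.13      ]
FL [0.503  0.329  0.0443]
FR [0.4694 0.0615 0.0453]
BR [0.5553 0.0519 0.0941]
BL [0.5877 0.3174 0.0912]
0.2695496697978524 -7.158348050433065
0.26751236100668274 -6.943132749502724
normal [ 0.48195084 -0.06579999 -0.87372407] 29.105672760588927
rust dab [0.51202671 0.25308479 0.12629292] teal hole [0.49865791 0.13527767 0.11038426]
top 393.4600553512573 237.91213703155518 (23.54538917541504, 24.046873092651367) 8.746333122253418
[ 0.55835079 -0.18987635  0.022     ]
side 376.3223876953125 242.86640739440918 (16.029359817504883, 23.2828426361084) 95.85987854003906
[ 0.55639751 -0.19084119  0.022     ]
```

```bash
cat > m2.py <<'E'
from h import *
from scipy.optimize import least_squares
yaw=np.radians(-7.05)
ex=np.array([np.cos(yaw),np.sin(yaw),0]);ey=np.array([-np.sin(yaw),np.cos(yaw),0])
n=-.5*ex+np.array([0,0,np.cos(np.pi/6)])
I={"side":cv2.imread("pics/side0.png"),"top":cv2.imread("pics/top0.png")}
roi={"side":(228,262,295,340),"top":(196,230,235,270)}
cont={}
for c in I:
    u0,u1,v0,v1=roi[c];g=I[c][v0:v1,u0:u1];h=cv2.cvtColor(cv2.resize(g,None,fx=4,fy=4,interpolation=cv2.INTER_CUBIC),cv2.COLOR_BGR2HSV)
    m=((h[...,1]<55)&(h[...,2]>140)).astype(np.uint8)
    l=cv2.connectedComponentsWithStats(m);k=1+np.argmax(l[2][1:,4]);m=(l[1]==k).astype(np.uint8)
    cn=cv2.convexHull(max(cv2.findContours(m,0,1)[0],key=cv2.contourArea))[:,0]
    cont[c]=(cn+.5)/4-.5+[u0,v0]
def hull(c,C,r,h): 
    pts=np.vstack([circ(C,n,r),circ(C-h*n,n,r)]);return cv2.convexHull(proj(c,pts).astype(np.float32))
def res(p):
    return np.concatenate([[cv2.pointPolygonTest(hull(c,p[:3],.03,.022),tuple(map(float,q)),True) for q in cont[c]] for c in I])
f=least_squares(res,[.512,.25,.126],x_scale=1e-3,diff_step=1e-3)
C=f.x;print("rust top",C,"rms px",np.sqrt((f.fun**2).mean()))
M=C-.003*n-.115*ey;print("teal rim",M,"n",n)
np.save("M.npy",M)
for c in I:
    u0,v0=(195,250) if c=="side" else (180,200);k=5
    im=cv2.resize(I[c][v0:v0+120,u0:u0+150],None,fx=k,fy=k,interpolation=cv2.INTER_CUBIC)
    for X,col in((circ(C,n,.03),(0,0,255)),(circ(C-.022*n,n,.03),(0,0,160)),(circ(M,n,.022),(255,0,0)),(circ(M-.012*n,n,.0265),(255,0,255)),(circ(M-.026*n,n,.035),(0,160,0))):
        q=(proj(c,X)-[u0,v0]+.5)*k-.5;cv2.polylines(im,[q.round().astype(np.int32)],True,col,1)
    cv2.imwrite(f"pics/ov_{c}.png",im)
E
python3 m2.py
```

```text
rust top [0.50538848 0.25060304 0.13028023] rms px 1.6882864793304575
teal rim [0.49276256 0.1362884  0.12768215] n [-0.49621971  0.06136773  0.8660254 ]
```

```bash
python3 -c "
import cv2,numpy as np
a=cv2.imread('pics/ov_side.png');b=cv2.imread('pics/ov_top.png')
cv2.imwrite('pics/ov.png',np.hstack([a[50:400,:600][:, 100:],b[:350,:600][:,50:]])[:,:]) 
print(a.shape,b.shape)"; python3 -c "
import cv2
a=cv2.imread('pics/ov.png');print(a.shape);cv2.imwrite('pics/ov.png',cv2.resize(a,(800,int(350*800/a.shape[1]))))"
```

```text
(600, 750, 3) (600, 750, 3)
(350, 1050, 3)
```

View pics/ov_side.png

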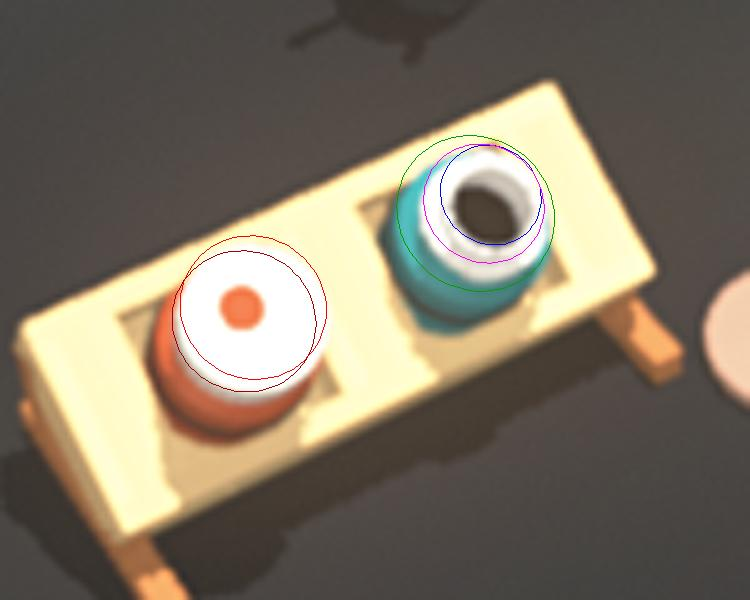

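View pics/ov_top.png

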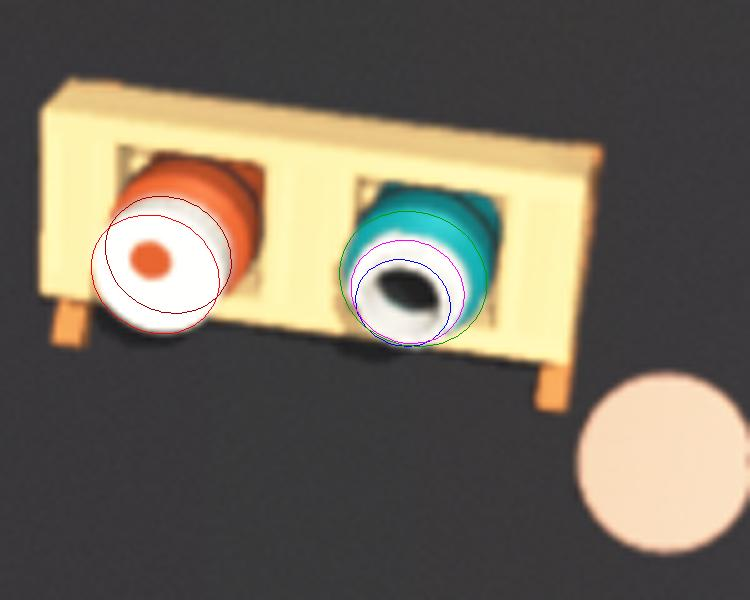

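```bash
python3 - <<'E'
import cv2,numpy as np
I=cv2.imread("pics/side0.png")
h=cv2.cvtColor(I,cv2.COLOR_BGR2HSV)
for v in range(294,336,2): print(v,' '.join(f"{a[1]:3d}/{a[2]:3d}" for a in h[v,240:250:3]))
print(' '.join(f"{u}:{h[315,u,1]}/{h[315,u,2]}" for u in range(222,268,2)))
E
```

```text
294  60/ 94 107/240  65/255  49/255
296  91/255  51/255  50/255  51/255
298  49/255  39/255  51/255  57/255
300   0/255   0/255   0/255   0/255
302   0/255   0/255   0/255   0/255
304   0/255   0/255   0/255   0/255
306   0/255   6/255   0/255   0/255
308 113/250 181/245  72/253   0/255
310 178/245 168/246 176/246   0/255
312 177/245 168/246 179/245   0/255
314 123/248 177/245 125/249   0/255
316   0/255  22/255   0/255   0/255
318   0/255   0/255   0/255   0/255
320   0/255   0/255   0/255   0/255
322   0/255   0/255   0/255   0/255
324   0/255   0/255   0/255   0/255
326   0/255   0/255   0/255   0/255
328  30/198  20/227  16/236  30/219
330 112/189  77/183  90/179 137/173
332 167/183 170/181 171/176 168/167
334 159/154 162/157 159/146 132/120
222:105/220 224:100/187 226:164/188 228:170/242 230:41/222 232:0/255 234:0/255 236:0/255 238:0/255 240:40/253 242:132/249 244:132/248 246:31/254 248:0/255 250:0/255 252:0/255 254:0/255 256:0/255 258:0/255 260:10/255 262:43/255 264:53/255 266:53/255
```

```bash
sed -i 's/h\[...,1\]<55)&(h\[...,2\]>140)/h[...,1]<(28 if c=="side" else 60))\&(h[...,2]>110)/' m2.py; sed -i 's/^print("x")//' m2.py; python3 m2.py; python3 - <<'E'
import cv2,numpy as np
a=cv2.imread('pics/ov_side.png')[100:450,140:560];b=cv2.imread('pics/ov_top.png')[100:450,80:520]
cv2.imwrite('pics/ov2.png',cv2.resize(np.hstack([a,b]),(800,326)))
E
```

```text
rust top [0.5046618  0.25024134 0.12696623] rms px 0.4605648365333025
teal rim [0.49203588 0.1359267  0.12436815] n [-0.49621971  0.06136773  0.8660254 ]
```

View pics/ov2.png

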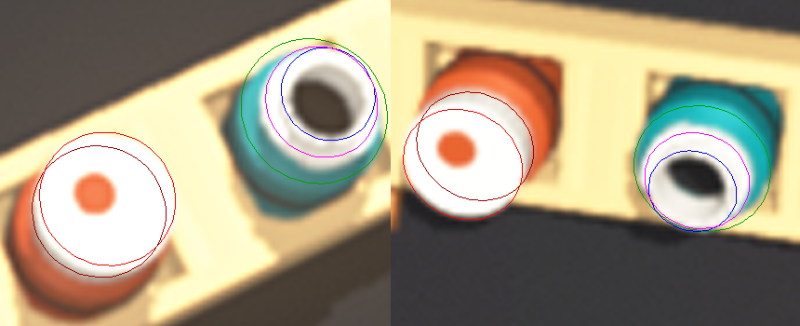

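```bash
cat > m3.py <<'E'
exec(open("m2.py").read().split("f=least_squares")[0].replace('roi={"side":(228,262,295,340),"top":(196,230,235,270)}','roi={"side":(274,310,275,312),"top":(245,278,244,272)}'))
M0=np.load("M.npy")
def hull2(c,p):
    C=p[:3]
    return cv2.convexHull(proj(c,np.vstack([circ(C,n,.021),circ(C-.002*n,n,.022),circ(C-.009*n,n,.0265),circ(C-p[3]*n,n,.0265)])).astype(np.float32))
def res(p): return np.concatenate([[cv2.pointPolygonTest(hull2(c,p),tuple(map(float,q)),True) for q in cont[c]] for c in I])
f=least_squares(res,[*M0,.02],x_scale=1e-3,diff_step=1e-3,loss="soft_l1")
print(f.x,np.sqrt((f.fun**2).mean()),(f.x[:3]-M0))
d=f.x[:3]-M0;print("along ex,ey,n",d@ex,d@ey,d@n)
for c in I:
    u0,v0=(255,265) if c=="side" else (225,230);k=8
    im=cv2.resize(I[c][v0:v0+55,u0:u0+65],None,fx=k,fy=k,interpolation=cv2.INTER_CUBIC)
    for q,col in((cont[c],(0,200,0)),(hull2(c,f.x)[:,0],(0,0,255)),(proj(c,circ(f.x[:3],n,.022)),(255,0,0)),(hull2(c,[*M0,f.x[3]])[:,0],(255,0,255))):
        cv2.polylines(im,[((q-[u0,v0]+.5)*k-.5).round().astype(np.int32)],True,col,1)
    cv2.imwrite(f"pics/n_{c}.png",im[:,:400] if 0 else im)
E
python3 m3.py; python3 -c "
import cv2,numpy as np
cv2.imwrite('pics/n.png',cv2.resize(np.hstack([cv2.imread('pics/n_%s.png'%c) for c in('side','top')]),(800,338)))"
```

```text
[0.49115506 0.13594994 0.12296631 0.02531075] 1.6094933790285721 [-8.80814151e-04  2.32387669e-05 -1.40184039e-03]
along ex,ey,n -0.0008770069078846556 -8.504405872249611e-05 -0.0007755259388443176
```

View pics/n.png

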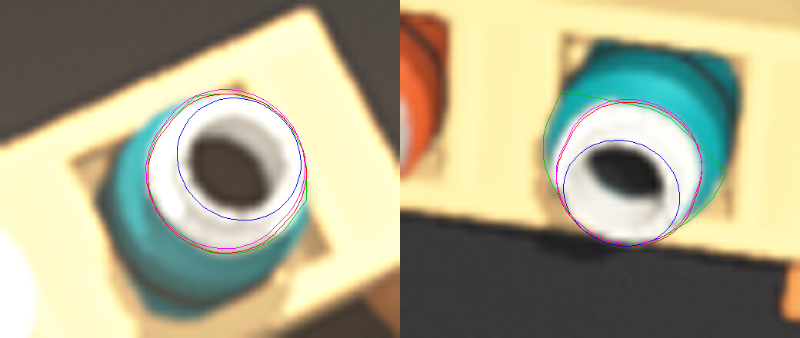

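```bash
cat >> h.py <<'E'
def to(pos,x,z):
    """print turn (tool rotvec) then shift (new tool axes, mm) from measured pose to pos with tool x~x, tool z=z"""
    s=observe();Rc=Rq(s["orientation"]);z=np.array(z,float);z/=np.linalg.norm(z);x=np.array(x,float);x-=z*(x@z);x/=np.linalg.norm(x)
    Rt=R.from_matrix(np.c_[x,np.cross(z,x),z]);w=(Rc.inv()*Rt).as_rotvec();d=np.array(pos)-s["tcp_pos"]
    print("t",round(s["time_s"],2),"turn",w.round(4),"shift after turn",(Rt.inv().apply(d)*1e3).round(1),"shift w/o turn",(Rc.inv().apply(d)*1e3).round(1))
def st():
    s=observe();Rc=Rq(s["orientation"]);print("t",round(s["time_s"],2),"tcp",s["tcp_pos"].round(4),"q",s["qpos"].round(3),"F",s["ft_force"].round(1),"M",s["torque"].round(2),"gap",round(s["finger_gap"],3));print("z",Rc.apply([0,0,1]).round(3),"y",Rc.apply([0,1,0]).round(3),"Ftool",Rc.inv().apply(s["ft_force"]).round(1),"Mtool",Rc.inv().apply(s["torque"]).round(2))
E
python3 - <<'E'
from h import *
a=np.arctan2(-.1903,.5574)
to([.5574,-.1903,.12],[-np.sin(a),np.cos(a),0],[0,0,-1])
E
```

```text
t 0.8 turn [ 1.00e-04  1.00e-04 -9.71e-01] shift after turn [536.6 222.1  88.5] shift w/o turn [ 486.2 -317.6   88.4]
```

```bash
python3 -m creep '[{"grip":1,"tx":38,"ty":-25},{"tx":40,"ty":-26},{"tx":40,"ty":-26},{"tx":40,"ty":-26},{"tx":40,"ty":-26},{"tx":40,"ty":-26},{"tx":40,"ty":-26},{"tx":40,"ty":-26}]'
python3 -m creep '[{"tx":40,"ty":-26},{"tx":40,"ty":-26},{"tx":40,"ty":-26},{"tx":40,"ty":-26},{"tz":15,"wz":-0.162},{"tz":15,"wz":-0.162},{"tz":15,"wz":-0.162},{"tz":15,"wz":-0.162}]'
python3 - <<'E'
from h import *
st()
a=np.arctan2(-.1903,.5574)
to([.5574,-.1903,.1],[-np.sin(a),np.cos(a),0],[0,0,-1])
E
```

```text
t 0.8 tcp [ 0.1739 -0.6264  0.2085] q [ 1.201  0.398  0.045  1.537 -0.019  1.207 -0.051] F [-0.1  0.9 -0.6] M [-0.01  0.04 -0.01] gap 0.994
z [ 0. -0. -1.] y [ 0.268 -0.964  0.   ] Ftool [ 0.1 -1.   0.6] Mtool [ 0.   -0.04  0.01]
t 0.8 turn [ 1.00e-04  1.00e-04 -9.71e-01] shift after turn [536.6 222.1 108.5] shift w/o turn [ 486.2 -317.6  108.4]schema error: expected keys grip, tx, ty, tz, wx, wy, wz
schema error: expected keys grip, tx, ty, tz, wx, wy, wz
```

```bash
python3 -m creep '[{"grip":1,"tx":40,"ty":-26,"tz":0,"wx":0,"wy":0,"wz":0},{"grip":1,"tx":40,"ty":-26,"tz":0,"wx":0,"wy":0,"wz":0},{"grip":1,"tx":40,"ty":-26,"tz":0,"wx":0,"wy":0,"wz":0},{"grip":1,"tx":40,"ty":-26,"tz":0,"wx":0,"wy":0,"wz":0},{"grip":1,"tx":40,"ty":-26,"tz":0,"wx":0,"wy":0,"wz":0},{"grip":1,"tx":40,"ty":-26,"tz":0,"wx":0,"wy":0,"wz":0},{"grip":1,"tx":40,"ty":-26,"tz":0,"wx":0,"wy":0,"wz":0},{"grip":1,"tx":40,"ty":-26,"tz":0,"wx":0,"wy":0,"wz":0}]'
python3 -m creep '[{"grip":1,"tx":40,"ty":-26,"tz":0,"wx":0,"wy":0,"wz":0},{"grip":1,"tx":40,"ty":-26,"tz":10,"wx":0,"wy":0,"wz":0},{"grip":1,"tx":40,"ty":-26,"tz":10,"wx":0,"wy":0,"wz":0},{"grip":1,"tx":0,"ty":0,"tz":15,"wx":0,"wy":0,"wz":-0.162},{"grip":1,"tx":0,"ty":0,"tz":15,"wx":0,"wy":0,"wz":-0.162},{"grip":1,"tx":0,"ty":0,"tz":15,"wx":0,"wy":0,"wz":-0.162},{"grip":1,"tx":0,"ty":0,"tz":0,"wx":0,"wy":0,"wz":-0.162},{"grip":1,"tx":0,"ty":0,"tz":0,"wx":0,"wy":0,"wz":-0.162}]'
python3 - <<'E'
from h import *
st()
a=np.arctan2(-.1903,.5574)
to([.5574,-.1903,.1],[-np.sin(a),np.cos(a),0],[0,0,-1])
E
```

```text
time_s: 1.8
tcp_pos: [0.4275, -0.3392, 0.2087]
orientation: [0.0, 0.991, 0.135, 0.0]
ft_force: [0.1, 0.0, -0.5]
finger_gap: 1.001
time_s: 2.8
tcp_pos: [0.5213, -0.2331, 0.1432]
orientation: [-0.0, 0.856, 0.517, -0.0]
ft_force: [-0.7, 0.1, 0.7]
finger_gap: 1.0
t 2.8 tcp [ 0.5213 -0.2331  0.1432] q [ 0.64   0.334 -0.363  1.796  0.136  1.037 -0.259] F [-0.7  0.1  0.7] M [-0.03 -0.02 -0.04] gap 1.0
z [-0. -0. -1.] y [ 0.885 -0.466 -0.   ] Ftool [-0.3 -0.7 -0.7] Mtool [-0.03 -0.02  0.04]
t 2.8 turn [-2.000e-04  1.000e-04 -1.556e-01] shift after turn [52.2 20.4 43.2] shift w/o turn [54.7 12.1 43.2]
```

```bash
python3 -m creep '[{"grip":1,"tx":27,"ty":6,"tz":14,"wx":0,"wy":0,"wz":0},{"grip":1,"tx":27.7,"ty":6.1,"tz":14,"wx":0,"wy":0,"wz":0},{"grip":1,"tx":0,"ty":0,"tz":20,"wx":0,"wy":0,"wz":-0.156},{"grip":1,"tx":0,"ty":0,"tz":20,"wx":0,"wy":0,"wz":0}]'
python3 - <<'E'
from h import *
st()
a=np.arctan2(-.1903,.5574)
to([.5574,-.1903,.0],[-np.sin(a),np.cos(a),0],[0,0,-1])
s=read_camera("side")[:,:,::-1];t=read_camera("top")[:,:,::-1]
cr=lambda im,u,v:cv2.resize(im[v-40:v+40,u-40:u+40],None,fx=5,fy=5,interpolation=cv2.INTER_CUBIC)
cv2.imwrite("pics/pre.png",np.hstack([cr(s,376,235),cr(t,394,238)]))
E
```

```text
time_s: 3.3
tcp_pos: [0.5582, -0.1901, 0.075]
orientation: [0.0, 0.814, 0.58, 0.0]
ft_force: [-0.4, 0.0, -0.5]
finger_gap: 1.001
t 3.3 tcp [ 0.5582 -0.1901  0.075 ] q [ 0.565  0.447 -0.395  1.811  0.21   0.924 -0.255] F [-0.4  0.  -0.5] M [-0.04  0.01 -0.02] gap 1.001
z [ 0.001 -0.    -1.   ] y [ 0.945 -0.326  0.001] Ftool [-0.1 -0.4  0.5] Mtool [-0.   -0.04  0.02]
t 3.3 turn [ 0.0006 -0.0001 -0.0033] shift after turn [-0.4 -0.7 75. ] shift w/o turn [-0.4 -0.8 75. ]
```

View pics/pre.png

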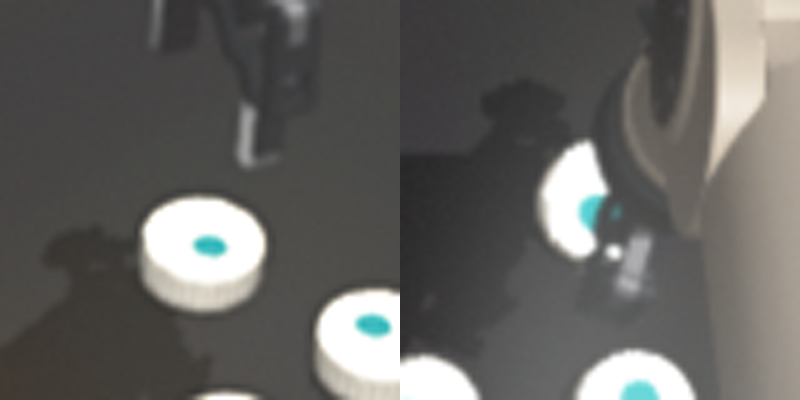

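```bash
python3 -m creep '[{"grip":1,"tx":-0.4,"ty":-0.7,"tz":25,"wx":0,"wy":0,"wz":0},{"grip":1,"tx":0,"ty":0,"tz":25,"wx":0,"wy":0,"wz":0},{"grip":1,"tx":0,"ty":0,"tz":15,"wx":0,"wy":0,"wz":0},{"grip":1,"tx":0,"ty":0,"tz":0,"wx":0,"wy":0,"wz":0},{"grip":1,"tx":0,"ty":0,"tz":0,"wx":0,"wy":0,"wz":0}]'; python3 -c "
from h import *
st()"
```

```text
time_s: 4.03
tcp_pos: [0.558, -0.1909, 0.0115]
orientation: [0.001, 0.815, 0.58, 0.001]
ft_force: [0.3, 0.3, -0.5]
finger_gap: 1.001
t 4.03 tcp [ 0.558  -0.1909  0.0115] q [ 0.543  0.529 -0.369  1.852  0.256  0.805 -0.293] F [ 0.3  0.3 -0.5] M [ 0.01  0.01 -0.01] gap 1.001
z [ 0.002 -0.001 -1.   ] y [ 0.945 -0.328  0.002] Ftool [0.4 0.2 0.5] Mtool [0.01 0.01 0.01]
```

```bash
python3 -m creep '[{"grip":1,"tx":0,"ty":0,"tz":6,"wx":0,"wy":0,"wz":0},{"grip":1,"tx":0,"ty":0,"tz":4,"wx":0,"wy":0,"wz":0},{"grip":0,"tx":0,"ty":0,"tz":0,"wx":0,"wy":0,"wz":0},{"grip":0,"tx":0,"ty":0,"tz":0,"wx":0,"wy":0,"wz":0},{"grip":0,"tx":0,"ty":0,"tz":0,"wx":0,"wy":0,"wz":0},{"grip":0,"tx":0,"ty":0,"tz":0,"wx":0,"wy":0,"wz":0},{"grip":0,"tx":0,"ty":0,"tz":0,"wx":0,"wy":0,"wz":0},{"grip":0,"tx":0,"ty":0,"tz":0,"wx":0,"wy":0,"wz":0}]'; python3 -c "
from h import *
st()"
```

```text
time_s: 5.03
tcp_pos: [0.557, -0.1906, 0.0004]
orientation: [0.0, 0.815, 0.58, -0.0]
ft_force: [0.5, -0.1, -0.2]
finger_gap: -0.002
t 5.03 tcp [ 5.570e-01 -1.906e-01  4.000e-04] q [ 0.539  0.544 -0.364  1.858  0.264  0.786 -0.299] F [ 0.5 -0.1 -0.2] M [ 0.04  0.04 -0.03] gap -0.002
z [ 0. -0. -1.] y [ 0.945 -0.328  0.   ] Ftool [0.1 0.5 0.2] Mtool [0.05 0.03 0.03]
```

```bash
python3 - <<'E'
from h import *
s=read_camera("side")[:,:,::-1];t=read_camera("top")[:,:,::-1]
cr=lambda im,u,v:cv2.resize(im[v-60:v+60,u-60:u+60],None,fx=400/120,fy=400/120,interpolation=cv2.INTER_CUBIC)
cv2.imwrite("pics/g1.png",np.hstack([cr(s,376,245),cr(t,394,238)]))
for c in("side","top"): print([(d["centre"],d["confidence"]) for d in look_for(c,"lid")])
st()
E
```

```text
[([0.5069, 0.1479, 0.0847], 0.75), ([0.4399, -0.0888, 0.0182], 0.63), ([0.5485, -0.1824, 0.0242], 0.53)]
[([0.4394, -0.0939, 0.0188], 0.78), ([0.4509, -0.209, 0.0223], 0.76), ([0.5532, -0.1676, 0.0217], 0.69)]
t 5.22 tcp [ 5.570e-01 -1.907e-01  4.000e-04] q [ 0.539  0.544 -0.364  1.858  0.264  0.786 -0.299] F [-0.   0.1  0.1] M [-0.   -0.   -0.03] gap -0.006
z [ 0. -0. -1.] y [ 0.945 -0.328  0.   ] Ftool [ 0.1 -0.1 -0.1] Mtool [-0.   -0.    0.03]
```

View pics/g1.png

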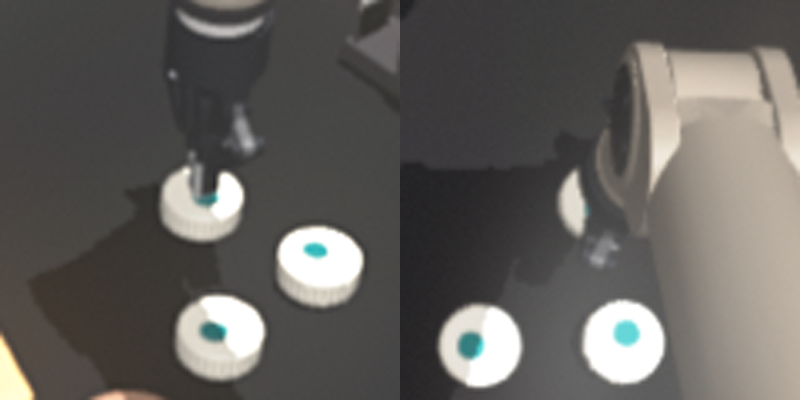

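```bash
python3 - <<'E'
from h import *
y=np.array([.945,-.326,0])
for z in(.075,.088,.1,.11,.12):
    T=np.array([.5582,-.1901,z]);print(z,proj("side",[T+.0425*y,T-.0425*y]).round(1).tolist(),proj("top",[T+.0425*y,T-.0425*y]).round(1).tolist())
print("pre obs crop side k5 off(336,195)")
for z in(0,.01,.022,.03,.04): print(z,proj("side",[.557,-.1907,z]).round(1),(proj("side",[.557,-.1907,z])-[316,185])*400/120)
s=cv2.imread("pics/pre.png");
im=read_camera("side")[:,:,::-1]
cv2.imwrite("pics/g2.png",cv2.resize(im[205:265,336:416],None,fx=10,fy=10,interpolation=cv2.INTER_CUBIC))
E
```

```text
0.075 [[369.8, 217.0], [384.8, 237.3]] [[402.3, 219.0], [391.8, 251.6]]
0.088 [[370.1, 213.1], [385.3, 233.4]] [[403.3, 218.1], [392.6, 251.0]]
0.1 [[370.4, 209.4], [385.7, 229.6]] [[404.2, 217.3], [393.4, 250.6]]
0.11 [[370.6, 206.3], [386.0, 226.5]] [[405.0, 216.6], [394.1, 250.1]]
0.12 [[370.9, 203.2], [386.4, 223.4]] [[405.8, 215.8], [394.8, 249.7]]
pre obs crop side k5 off(336,195)
0 [[375.5 249.1]] [[198.34270518 213.51648623]]
0.01 [[375.8 246.2]] [[199.26925438 204.04864922]]
0.022 [[376.1 242.8]] [[200.39122731 192.57407586]]
0.03 [[376.3 240.5]] [[201.14540582 184.85492597]]
0.04 [[376.6 237.5]] [[202.09517626 175.12690826]]
```

View pics/g2.png

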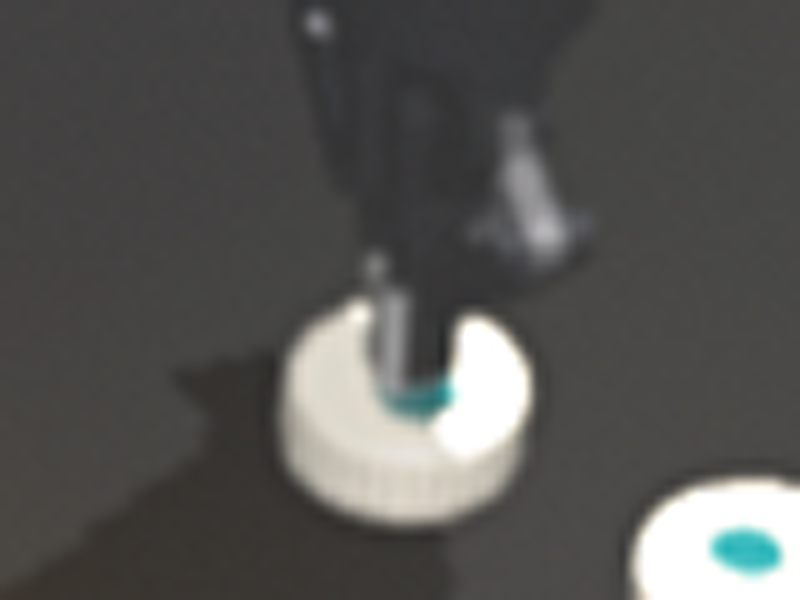

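The fingers shut just above the lid: in the side view the tips are at about (377,243), which puts them at z≈0.022, while the reported TCP z is 0.000. So the real tips sit about 20 mm higher than reported. I'll calibrate that with a gentle probe onto the lid top.

```bash
for i in 1; do python3 -m creep '[{"grip":0,"tx":0,"ty":0,"tz":1,"wx":0,"wy":0,"wz":0},{"grip":0,"tx":0,"ty":0,"tz":1,"wx":0,"wy":0,"wz":0}]'; python3 -m creep '[{"grip":0,"tx":0,"ty":0,"tz":1,"wx":0,"wy":0,"wz":0},{"grip":0,"tx":0,"ty":0,"tz":1,"wx":0,"wy":0,"wz":0}]'; done
```

```text
time_s: 5.52
tcp_pos: [0.5571, -0.1907, -0.0008]
orientation: [0.0, 0.815, 0.58, -0.0]
ft_force: [-2.4, 1.5, 11.3]
finger_gap: 0.002
time_s: 5.78
tcp_pos: [0.5571, -0.1907, -0.0009]
orientation: [0.0, 0.815, 0.58, -0.001]
ft_force: [-7.7, 2.5, 24.4]
finger_gap: -0.005
```

```bash
python3 -m creep '[{"grip":0,"tx":0,"ty":0,"tz":-4,"wx":0,"wy":0,"wz":0},{"grip":1,"tx":0,"ty":0,"tz":0,"wx":0,"wy":0,"wz":0},{"grip":1,"tx":0,"ty":0,"tz":0,"wx":0,"wy":0,"wz":0},{"grip":1,"tx":0,"ty":0,"tz":0,"wx":0,"wy":0,"wz":0},{"grip":1,"tx":0,"ty":0,"tz":0,"wx":0,"wy":0,"wz":0},{"grip":1,"tx":0,"ty":0,"tz":0,"wx":0,"wy":0,"wz":0},{"grip":1,"tx":0,"ty":0,"tz":0,"wx":0,"wy":0,"wz":0}]'; python3 -m creep '[{"grip":1,"tx":0,"ty":0,"tz":6,"wx":0,"wy":0,"wz":0},{"grip":1,"tx":0,"ty":0,"tz":6,"wx":0,"wy":0,"wz":0},{"grip":1,"tx":0,"ty":0,"tz":6,"wx":0,"wy":0,"wz":0},{"grip":1,"tx":0,"ty":0,"tz":4,"wx":0,"wy":0,"wz":0},{"grip":1,"tx":0,"ty":0,"tz":0,"wx":0,"wy":0,"wz":0},{"grip":1,"tx":0,"ty":0,"tz":0,"wx":0,"wy":0,"wz":0}]'
```

```text
time_s: 6.65
tcp_pos: [0.557, -0.1906, 0.0004]
orientation: [0.0, 0.815, 0.58, -0.0]
ft_force: [-0.1, 0.6, 0.2]
finger_gap: 0.999
time_s: 7.4
tcp_pos: [0.5571, -0.1907, -0.0215]
orientation: [0.0, 0.815, 0.58, 0.0]
ft_force: [-0.5, -0.4, -0.2]
finger_gap: 1.0
```

```bash
python3 -m creep '[{"grip":0,"tx":0,"ty":0,"tz":0,"wx":0,"wy":0,"wz":0},{"grip":0,"tx":0,"ty":0,"tz":0,"wx":0,"wy":0,"wz":0},{"grip":0,"tx":0,"ty":0,"tz":0,"wx":0,"wy":0,"wz":0},{"grip":0,"tx":0,"ty":0,"tz":0,"wx":0,"wy":0,"wz":0},{"grip":0,"tx":0,"ty":0,"tz":0,"wx":0,"wy":0,"wz":0},{"grip":0,"tx":0,"ty":0,"tz":0,"wx":0,"wy":0,"wz":0}]'; python3 - <<'E'
from h import *
st()
s=read_camera("side")[:,:,::-1];t=read_camera("top")[:,:,::-1]
cv2.imwrite("pics/g3.png",np.hstack([cv2.resize(s[205:265,336:416],(533,400),interpolation=cv2.INTER_CUBIC)]))
E
```

```text
time_s: 8.15
tcp_pos: [0.5577, -0.1908, -0.0207]
orientation: [0.001, 0.815, 0.58, 0.0]
ft_force: [-0.4, -0.1, 5.7]
finger_gap: 0.682
t 8.15 tcp [ 0.5577 -0.1908 -0.0207] q [ 0.529  0.575 -0.353  1.866  0.281  0.747 -0.312] F [-0.4 -0.1  5.7] M [ 0.12  0.26 -0.01] gap 0.682
z [ 0.001 -0.001 -1.   ] y [ 0.945 -0.328  0.001] Ftool [-0.2 -0.4 -5.7] Mtool [0.28 0.03 0.01]
```

View pics/g3.png

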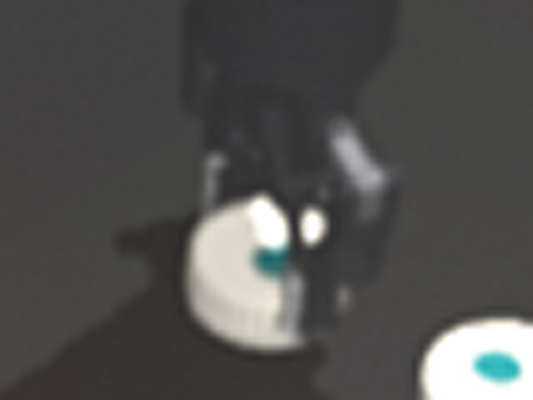

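```bash
cat >> h.py <<'E'
yaw=np.radians(-7.05)
ex=np.array([np.cos(yaw),np.sin(yaw),0]);ey=np.array([-np.sin(yaw),np.cos(yaw),0])
n=-.5*ex+np.array([0,0,np.cos(np.pi/6)])
M=np.array([.4915,.136,.1236])
L0=.0207
def jar(h,x=ey): to(M+h*n-L0*n,x,-n)
E
python3 -m creep '[{"grip":0,"tx":0,"ty":0,"tz":-20,"wx":0,"wy":0,"wz":0},{"grip":0,"tx":0,"ty":0,"tz":-30,"wx":0,"wy":0,"wz":0},{"grip":0,"tx":0,"ty":0,"tz":-40,"wx":0,"wy":0,"wz":0},{"grip":0,"tx":0,"ty":0,"tz":-40,"wx":0,"wy":0,"wz":0},{"grip":0,"tx":0,"ty":0,"tz":-40,"wx":0,"wy":0,"wz":0},{"grip":0,"tx":0,"ty":0,"tz":0,"wx":0,"wy":0,"wz":0}]'; python3 - <<'E'
from h import *
st()
jar(.07)
E
```

```text
time_s: 9.0
tcp_pos: [0.5597, -0.1912, 0.1531]
orientation: [0.003, 0.815, 0.58, 0.002]
ft_force: [0.3, -0.2, -0.4]
finger_gap: 0.692
t 9.0 tcp [ 0.5597 -0.1912  0.1531] q [ 0.587  0.359 -0.417  1.743  0.165  1.065 -0.219] F [ 0.3 -0.2 -0.4] M [-0.03 -0.    0.06] gap 0.692
z [ 0.008 -0.003 -1.   ] y [ 0.945 -0.328  0.009] Ftool [-0.1  0.4  0.4] Mtool [-0.01 -0.03 -0.06]
t 9.0 turn [-0.5131  0.0561 -0.2058] shift after turn [ 316.3 -108.2  -77.7] shift w/o turn [ 281.6 -195.7  -14.9]
```

```bash
python3 -m creep '[{"grip":0,"tx":40,"ty":-28,"tz":-2,"wx":0,"wy":0,"wz":0},{"grip":0,"tx":40,"ty":-28,"tz":-2,"wx":0,"wy":0,"wz":0},{"grip":0,"tx":40,"ty":-28,"tz":-2,"wx":0,"wy":0,"wz":0},{"grip":0,"tx":40,"ty":-28,"tz":-2,"wx":0,"wy":0,"wz":0},{"grip":0,"tx":40,"ty":-28,"tz":-2,"wx":0,"wy":0,"wz":0},{"grip":0,"tx":40,"ty":-28,"tz":-2,"wx":0,"wy":0,"wz":0},{"grip":0,"tx":41,"ty":-28,"tz":-3,"wx":0,"wy":0,"wz":0},{"grip":0,"tx":0,"ty":0,"tz":0,"wx":0,"wy":0,"wz":0}]'; python3 -m creep '[{"grip":0,"tx":0,"ty":0,"tz":0,"wx":-0.128,"wy":0.014,"wz":-0.051},{"grip":0,"tx":0,"ty":0,"tz":0,"wx":-0.128,"wy":0.014,"wz":-0.051},{"grip":0,"tx":0,"ty":0,"tz":0,"wx":-0.128,"wy":0.014,"wz":-0.051},{"grip":0,"tx":0,"ty":0,"tz":0,"wx":-0.128,"wy":0.014,"wz":-0.051},{"grip":0,"tx":0,"ty":0,"tz":0,"wx":0,"wy":0,"wz":0},{"grip":0,"tx":0,"ty":0,"tz":0,"wx":0,"wy":0,"wz":0}]'; python3 - <<'E'
from h import *
st()
jar(.07)
s=read_camera("side")[:,:,::-1];t=read_camera("top")[:,:,::-1]
cv2.imwrite("pics/j1s.png",cv2.resize(s[220:370,190:390],(800,600),interpolation=cv2.INTER_CUBIC))
cv2.imwrite("pics/j1t.png",cv2.resize(t[165:315,170:370],(800,600),interpolation=cv2.INTER_CUBIC))
E
```

```text
time_s: 10.0
tcp_pos: [0.4619, 0.1435, 0.1635]
orientation: [-0.001, 0.812, 0.583, 0.0]
ft_force: [0.2, -1.5, -0.2]
finger_gap: 0.688
time_s: 10.75
tcp_pos: [0.4649, 0.1387, 0.1639]
orientation: [0.19, 0.726, 0.639, 0.169]
ft_force: [0.4, -0.1, -0.3]
finger_gap: 0.683
t 10.75 tcp [0.4649 0.1387 0.1639] q [ 0.119 -0.082 -0.712  2.318  0.545  0.557 -1.148] F [ 0.4 -0.1 -0.3] M [ 0.06  0.51 -0.02] gap 0.683
z [ 0.488 -0.06  -0.871] y [ 0.864 -0.112  0.491] Ftool [-0.1  0.3  0.5] Mtool [ 0.51 -0.01  0.02]
t 10.75 turn [-0.0099 -0.0007 -0.0048] shift after turn [ 0.6  3.  -1. ] shift w/o turn [ 0.6  3.  -1. ]
```

View pics/j1s.png

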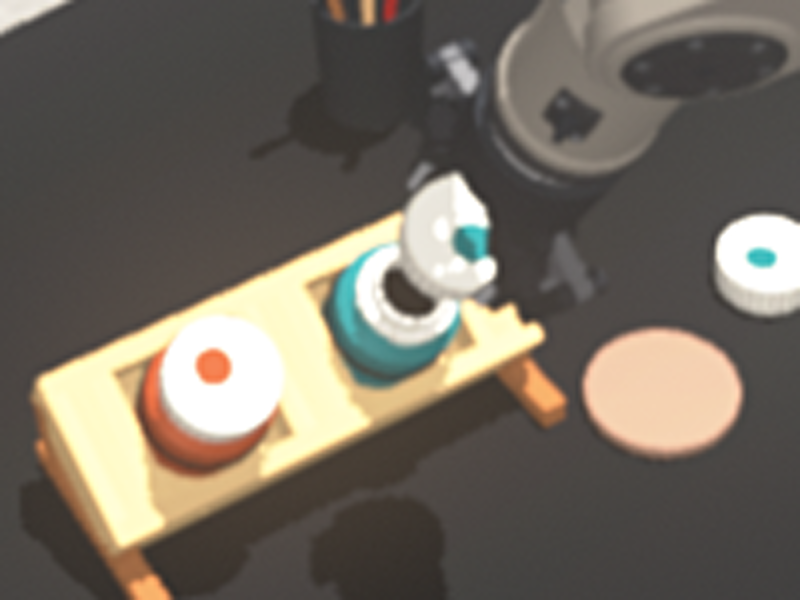

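View pics/j1t.png

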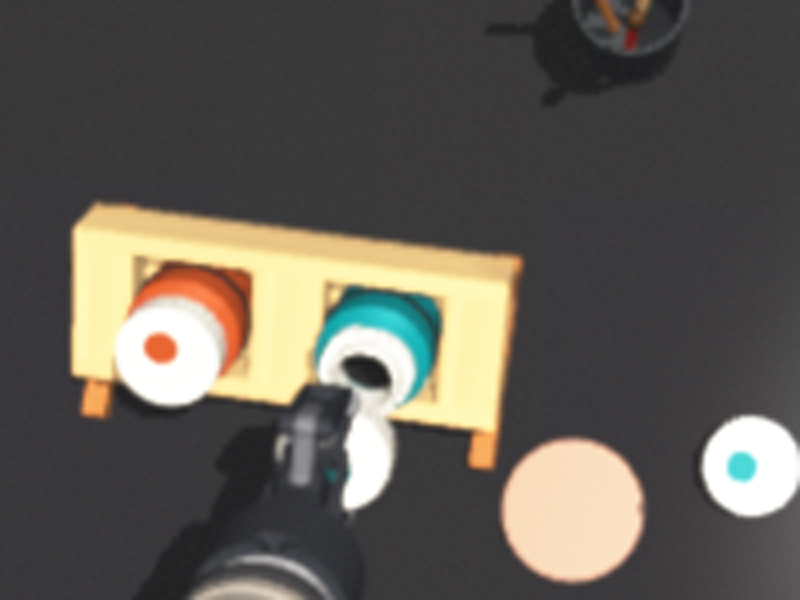

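```bash
cat > ov.py <<'E'
from h import *
import sys
s=observe();Rc=Rq(s["orientation"]);z=Rc.apply([0,0,1]);T=s["tcp_pos"]
I={c:read_camera(c)[:,:,::-1] for c in("side","top")}
out=[]
for c in I:
    k=6;o=s["tcp_pos"]-.03*z;u0,v0=(proj(c,o)[0]-33).round().astype(int)
    im=cv2.resize(I[c][v0:v0+66,u0:u0+66],None,fx=k,fy=k,interpolation=cv2.INTER_CUBIC)
    for Lo,col in((T-L0*z,(0,0,255)),(T+[0,0,L0],(255,0,0))):
        for C in(Lo,Lo-.022*z):
            q=(proj(c,circ(C,z,.03))-[u0,v0]+.5)*k-.5;cv2.polylines(im,[q.round().astype(np.int32)],True,col,1)
    q=(proj(c,circ(M,n,.022))-[u0,v0]+.5)*k-.5;cv2.polylines(im,[q.round().astype(np.int32)],True,(0,255,0),1)
    out.append(im)
cv2.imwrite(f"pics/{sys.argv[1]}.png",np.hstack(out))
E
python3 ov.py j2
```

```text
(no output)
```

View pics/j2.png

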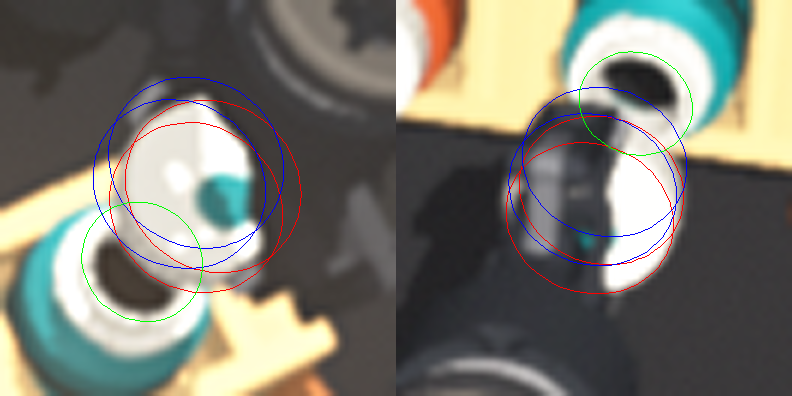

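The red overlay, which assumes an offset along tool z, fits the held lid in both views at about (200,195) side and (600,205) top. Next I'll align the lid and test how joint 7 follows a turn, so the whole screw motion has range.

```bash
python3 -m creep '[{"grip":0,"tx":0.6,"ty":3,"tz":-1,"wx":-0.01,"wy":0,"wz":0.17},{"grip":0,"tx":0,"ty":0,"tz":0,"wx":0,"wy":0,"wz":0.17},{"grip":0,"tx":0,"ty":0,"tz":0,"wx":0,"wy":0,"wz":0}]'; python3 - <<'E'
from h import *
st()
E
```

```text
time_s: 11.32
tcp_pos: [0.4666, 0.1395, 0.1659]
orientation: [0.162, 0.822, 0.507, 0.202]
ft_force: [-0.0, -0.5, -0.2]
finger_gap: 0.683
t 11.32 tcp [0.4666 0.1395 0.1659] q [ 0.15  -0.085 -0.745  2.318  0.557  0.553 -1.498] F [-0.  -0.5 -0.2] M [ 0.07  0.55 -0.05] gap 0.683
z [ 0.496 -0.061 -0.866] y [ 0.769 -0.433  0.471] Ftool [-0.5  0.1  0.2] Mtool [ 0.51 -0.21  0.05]
```

```bash
python3 -m creep '[{"grip":0,"tx":0,"ty":0,"tz":0,"wx":0,"wy":0,"wz":-0.18},{"grip":0,"tx":0,"ty":0,"tz":0,"wx":0,"wy":0,"wz":-0.18},{"grip":0,"tx":0,"ty":0,"tz":0,"wx":0,"wy":0,"wz":-0.18},{"grip":0,"tx":0,"ty":0,"tz":0,"wx":0,"wy":0,"wz":-0.18},{"grip":0,"tx":0,"ty":0,"tz":0,"wx":0,"wy":0,"wz":-0.18},{"grip":0,"tx":0,"ty":0,"tz":0,"wx":0,"wy":0,"wz":-0.18},{"grip":0,"tx":0,"ty":0,"tz":0,"wx":0,"wy":0,"wz":0}]'; python3 - <<'E'
from h import *
st();s=observe();jar(.07,Rq(s["orientation"]).apply([1,0,0]))
E
python3 ov.py j3
```

```text
time_s: 12.2
tcp_pos: [0.4663, 0.1395, 0.1657]
orientation: [0.243, 0.445, 0.858, 0.09]
ft_force: [-0.2, 1.1, -0.3]
finger_gap: 0.681
t 12.2 tcp [0.4663 0.1395 0.1657] q [ 0.054 -0.082 -0.656  2.32   0.572  0.559 -0.436] F [-0.2  1.1 -0.3] M [ 0.07  0.6  -0.02] gap 0.681
z [ 0.496 -0.061 -0.866] y [0.719 0.588 0.371] Ftool [1.1 0.4 0.1] Mtool [0.46 0.4  0.02]
t 12.2 turn [ 0.0004 -0.0001 -0.    ] shift after turn [-0.9  0.4 -0.1] shift w/o turn [-0.9  0.4 -0.1]
```

View pics/j3.png

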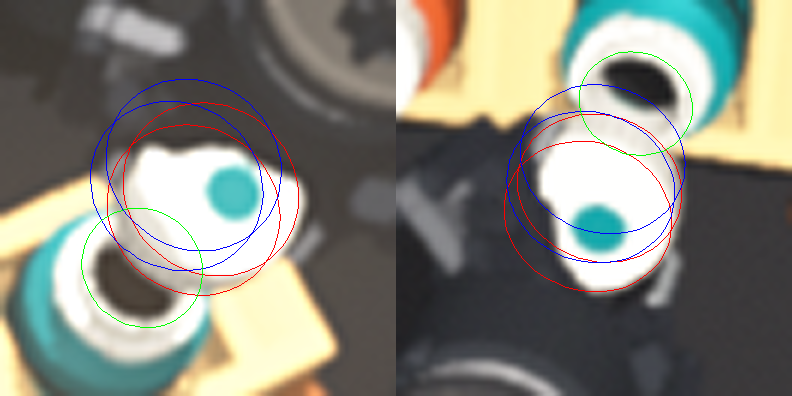

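```bash
cat > edge.py <<'E'
from h import *
def shift(c,im,C,zz,r=.03,h=.022,kind="hull"):
    hsv=cv2.cvtColor(im,cv2.COLOR_BGR2HSV).astype(float);g=np.where(hsv[...,1]<40,hsv[...,2],0.);g=cv2.GaussianBlur(g,(0,0),.7)
    H=cv2.convexHull(proj(c,np.vstack([circ(C,zz,r,200),circ(C-h*zz,zz,r,200)])).astype(np.float32))[:,0]
    # resample
    Hc=np.vstack([H,H[:1]]);L=np.r_[0,np.cumsum(np.linalg.norm(np.diff(Hc,axis=0),axis=1))];t=np.arange(0,L[-1],.7)
    p=np.c_[np.interp(t,L,Hc[:,0]),np.interp(t,L,Hc[:,1])];cen=H.mean(0);d=np.gradient(p,axis=0);nn=np.c_[d[:,1],-d[:,0]];nn/=np.linalg.norm(nn,axis=1)[:,None]
    nn*=np.sign(((p-cen)*nn).sum(1))[:,None]
    k=np.arange(-5,5.01,.1);A=[];b=[]
    for q,m in zip(p,nn):
        xy=q+k[:,None]*m;v=cv2.remap(g.astype(np.float32),xy[:,0].astype(np.float32),xy[:,1].astype(np.float32),1)[:,0]
        gr=np.gradient(v)/.1;i=gr.argmin()
        if gr[i]<-35 and v[:max(i-8,1)].mean()>130 and abs(k[i])<4: A.append(m);b.append(k[i])
    A=np.array(A);b=np.array(b);w=np.ones(len(b))
    for _ in range(20):
        x=np.linalg.lstsq(A*w[:,None],b*w,rcond=None)[0];rr=b-A@x;w=1/np.maximum(1,abs(rr)/.3)
    return x,len(b),len(p),np.median(abs(rr))
if __name__=="__main__":
    I0={c:cv2.imread(f"pics/{c}0.png") for c in("side","top")}
    Ct=np.array([0.5046618,0.25024134,0.12696623])
    for c in I0: print("rust",c,shift(c,I0[c],Ct-.022*n,n,h=-.022))
    s=observe();z=Rq(s["orientation"]).apply([0,0,1]);T=s["tcp_pos"]
    for c in I0:
        im=read_camera(c)[:,:,::-1];print("held",c,shift(c,np.ascontiguousarray(im),T-L0*z,z,h=.022))
        a,b=proj(c,[T,T+.001*np.array([1,0,0])]);print(" px per mm x",b-a,"y",(proj(c,T+[0,.001,0])-a)[0],"z",(proj(c,T+[0,0,.001])-a)[0])
E
python3 edge.py
```

```text
rust side (array([0.39330719, 0.0237469 ]), 139, 139, np.float64(0.2627659418710544))
rust top (array([-0.14500964, -0.40271666]), 123, 123, np.float64(0.37906127634228537))
held side (array([0.64506517, 0.51986659]), 88, 143, np.float64(0.8526501228104518))
 px per mm x [-0.31318794 -0.2664357 ] y [-0.37632991  0.23065296] z [-0.00843553 -0.34084402]
held top (array([ 0.15572265, -0.29623832]), 87, 133, np.float64(0.6521797161266644))
 px per mm x [ 0.00841648 -0.45247852] y [-0.45163622 -0.00085681] z [-0.06173256 -0.02507494]
```

```bash
sed -i 's/^M=.*/M=np.array([.4919,.1365,.1238])/' h.py; python3 - <<'E'
from h import *
s=observe();jar(.012,Rq(s["orientation"]).apply([1,0,0]))
E
```

```text
t 12.4 turn [0.0004 0.0001 0.    ] shift after turn [-0.8  1.3 57.9] shift w/o turn [-0.8  1.3 57.9]
```

```bash
python3 -m creep '[{"grip":0,"tx":-0.8,"ty":1.3,"tz":15,"wx":0,"wy":0,"wz":0},{"grip":0,"tx":0,"ty":0,"tz":15,"wx":0,"wy":0,"wz":0},{"grip":0,"tx":0,"ty":0,"tz":15,"wx":0,"wy":0,"wz":0},{"grip":0,"tx":0,"ty":0,"tz":13,"wx":0,"wy":0,"wz":0},{"grip":0,"tx":0,"ty":0,"tz":0,"wx":0,"wy":0,"wz":0},{"grip":0,"tx":0,"ty":0,"tz":0,"wx":0,"wy":0,"wz":0}]'; python3 - <<'E'
from h import *
st();s=observe();jar(0,Rq(s["orientation"]).apply([1,0,0]))
E
python3 ov.py j4
```

```text
time_s: 13.15
tcp_pos: [0.4962, 0.1361, 0.1166]
orientation: [0.243, 0.445, 0.857, 0.09]
ft_force: [-0.1, -0.1, -0.5]
finger_gap: 0.689
t 13.15 tcp [0.4962 0.1361 0.1166] q [ 0.063  0.078 -0.664  2.327  0.882  0.503 -0.71 ] F [-0.1 -0.1 -0.5] M [ 0.05  0.57 -0.02] gap 0.689
z [ 0.497 -0.061 -0.866] y [0.718 0.588 0.371] Ftool [ 0.1 -0.3  0.4] Mtool [0.44 0.36 0.  ]
t 13.15 turn [0.0009 0.0002 0.    ] shift after turn [-0.  -0.2 12.3] shift w/o turn [-0.  -0.2 12.3]
```

View pics/j4.png

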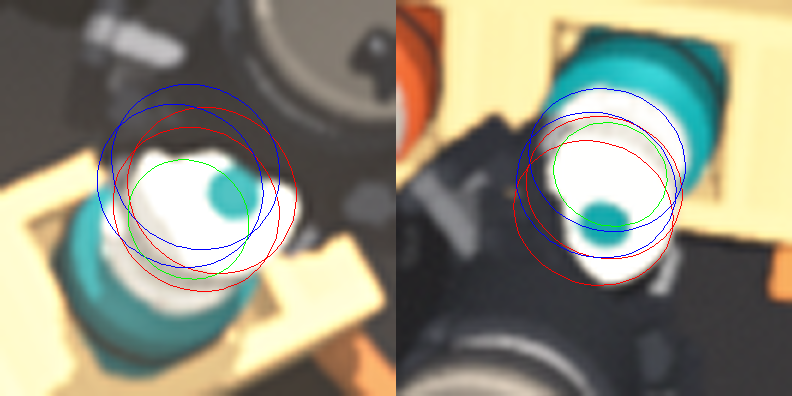

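```bash
python3 -m creep '[{"grip":0,"tx":0,"ty":0,"tz":4,"wx":0,"wy":0,"wz":0},{"grip":0,"tx":0,"ty":0,"tz":4,"wx":0,"wy":0,"wz":0},{"grip":0,"tx":0,"ty":0,"tz":4,"wx":0,"wy":0,"wz":0},{"grip":0,"tx":0,"ty":0,"tz":0,"wx":0,"wy":0,"wz":0}]'; python3 -c "
from h import *
st()"; python3 -m creep '[{"grip":0,"tx":0,"ty":0,"tz":2,"wx":0,"wy":0,"wz":0},{"grip":0,"tx":0,"ty":0,"tz":2,"wx":0,"wy":0,"wz":0},{"grip":0,"tx":0,"ty":0,"tz":0,"wx":0,"wy":0,"wz":0}]'; python3 -c "
from h import *
st();s=observe();jar(0,Rq(s['orientation']).apply([1,0,0]))"
```

```text
time_s: 13.75
tcp_pos: [0.502, 0.1351, 0.1053]
orientation: [0.243, 0.444, 0.858, 0.09]
ft_force: [-0.1, 1.0, -0.8]
finger_gap: 0.686
t 13.75 tcp [0.502  0.1351 0.1053] q [ 0.054  0.112 -0.653  2.327  0.951  0.496 -0.77 ] F [-0.1  1.  -0.8] M [0.07 0.55 0.01] gap 0.686
z [ 0.496 -0.061 -0.866] y [0.719 0.589 0.37 ] Ftool [1.1 0.2 0.6] Mtool [ 0.41  0.38 -0.01]
time_s: 14.12
tcp_pos: [0.5041, 0.135, 0.1023]
orientation: [0.243, 0.444, 0.858, 0.09]
ft_force: [0.0, -0.7, -0.9]
finger_gap: 0.688
t 14.12 tcp [0.5041 0.135  0.1023] q [ 0.051  0.123 -0.649  2.327  0.973  0.494 -0.79 ] F [ 0.  -0.7 -0.9] M [0.05 0.53 0.01] gap 0.688
z [ 0.497 -0.061 -0.866] y [0.719 0.589 0.37 ] Ftool [-0.2 -0.7  0.8] Mtool [ 0.4   0.36 -0.02]
t 14.12 turn [0.0003 0.0001 0.    ] shift after turn [-0.1  0.1 -4.1] shift w/o turn [-0.1  0.1 -4.1]
```

```bash
python3 -m creep '[{"grip":0,"tx":0,"ty":0,"tz":1,"wx":0,"wy":0,"wz":0},{"grip":0,"tx":0,"ty":0,"tz":1,"wx":0,"wy":0,"wz":0},{"grip":0,"tx":0,"ty":0,"tz":0,"wx":0,"wy":0,"wz":0}]'; python3 -c "
from h import *
st();s=observe();jar(0,Rq(s['orientation']).apply([1,0,0]))"; python3 -m creep '[{"grip":0,"tx":0,"ty":0,"tz":1,"wx":0,"wy":0,"wz":0},{"grip":0,"tx":0,"ty":0,"tz":1,"wx":0,"wy":0,"wz":0},{"grip":0,"tx":0,"ty":0,"tz":0,"wx":0,"wy":0,"wz":0}]'; python3 -c "
from h import *
st();s=observe();jar(0,Rq(s['orientation']).apply([1,0,0]))"
```

```text
time_s: 14.5
tcp_pos: [0.5051, 0.1349, 0.1006]
orientation: [0.243, 0.444, 0.858, 0.09]
ft_force: [-0.7, 0.1, 0.2]
finger_gap: 0.689
t 14.5 tcp [0.5051 0.1349 0.1006] q [ 0.049  0.128 -0.647  2.327  0.984  0.493 -0.799] F [-0.7  0.1  0.2] M [ 0.09  0.55 -0.06] gap 0.689
z [ 0.497 -0.061 -0.866] y [0.718 0.589 0.37 ] Ftool [ 0.3 -0.3 -0.5] Mtool [0.42 0.37 0.06]
t 14.5 turn [0.0004 0.0002 0.    ] shift after turn [-0.   0.  -6.1] shift w/o turn [-0.   0.  -6.1]
time_s: 14.88
tcp_pos: [0.5061, 0.1347, 0.0988]
orientation: [0.243, 0.444, 0.858, 0.09]
ft_force: [-0.1, -0.4, -0.7]
finger_gap: 0.686
t 14.88 tcp [0.5061 0.1347 0.0988] q [ 0.047  0.133 -0.644  2.327  0.995  0.492 -0.809] F [-0.1 -0.4 -0.7] M [0.09 0.54 0.04] gap 0.686
z [ 0.497 -0.061 -0.866] y [0.719 0.589 0.37 ] Ftool [-0.1 -0.6  0.5] Mtool [ 0.38  0.4  -0.02]
t 14.88 turn [0.0004 0.0002 0.    ] shift after turn [-0.   0.1 -8.1] shift w/o turn [-0.   0.1 -8.1]
```

```bash
python3 -m creep '[{"grip":0,"tx":0,"ty":0,"tz":1,"wx":0,"wy":0,"wz":0},{"grip":0,"tx":0,"ty":0,"tz":1,"wx":0,"wy":0,"wz":0},{"grip":0,"tx":0,"ty":0,"tz":0,"wx":0,"wy":0,"wz":0}]'; python3 -c "
from h import *
st();s=observe();jar(0,Rq(s['orientation']).apply([1,0,0]))"; python3 -m creep '[{"grip":0,"tx":0,"ty":0,"tz":1,"wx":0,"wy":0,"wz":0},{"grip":0,"tx":0,"ty":0,"tz":1,"wx":0,"wy":0,"wz":0},{"grip":0,"tx":0,"ty":0,"tz":0,"wx":0,"wy":0,"wz":0}]'; python3 -c "
from h import *
st();s=observe();jar(0,Rq(s['orientation']).apply([1,0,0]))"
```

```text
time_s: 15.25
tcp_pos: [0.5071, 0.1346, 0.0971]
orientation: [0.243, 0.444, 0.858, 0.09]
ft_force: [0.1, -0.1, -0.2]
finger_gap: 0.69
t 15.25 tcp [0.5071 0.1346 0.0971] q [ 0.045  0.139 -0.642  2.327  1.006  0.491 -0.818] F [ 0.1 -0.1 -0.2] M [0.04 0.52 0.02] gap 0.69
z [ 0.497 -0.061 -0.866] y [0.718 0.589 0.37 ] Ftool [-0.1 -0.   0.2] Mtool [ 0.39  0.34 -0.03]
t 15.25 turn [0.0004 0.0001 0.    ] shift after turn [ -0.1   0.  -10.1] shift w/o turn [ -0.1   0.  -10.1]
time_s: 15.62
tcp_pos: [0.5081, 0.1345, 0.0954]
orientation: [0.243, 0.444, 0.858, 0.09]
ft_force: [0.2, 1.0, 0.0]
finger_gap: 0.685
t 15.62 tcp [0.5081 0.1345 0.0954] q [ 0.044  0.144 -0.64   2.326  1.017  0.49  -0.828] F [0.2 1.  0. ] M [ 0.04  0.56 -0.01] gap 0.685
z [ 0.497 -0.061 -0.866] y [0.718 0.589 0.37 ] Ftool [0.8 0.7 0. ] Mtool [ 0.44  0.35 -0.01]
t 15.62 turn [0.0004 0.0001 0.    ] shift after turn [ -0.1   0.1 -12.1] shift w/o turn [ -0.1   0.1 -12.1]
```

```bash
python3 -m creep '[{"grip":0,"tx":0,"ty":0,"tz":1,"wx":0,"wy":0,"wz":0},{"grip":0,"tx":0,"ty":0,"tz":0,"wx":0,"wy":0,"wz":0}]'; python3 -c "
from h import *
st();s=observe();jar(0,Rq(s['orientation']).apply([1,0,0]))"; python3 -m creep '[{"grip":0,"tx":0,"ty":0,"tz":1,"wx":0,"wy":0,"wz":0},{"grip":0,"tx":0,"ty":0,"tz":0,"wx":0,"wy":0,"wz":0}]'; python3 -c "
from h import *
st();s=observe();jar(0,Rq(s['orientation']).apply([1,0,0]))";  python3 ov.py j5
```

```text
time_s: 15.88
tcp_pos: [0.5086, 0.1344, 0.0945]
orientation: [0.243, 0.444, 0.858, 0.09]
ft_force: [0.8, 0.1, -0.8]
finger_gap: 0.684
t 15.88 tcp [0.5086 0.1344 0.0945] q [ 0.043  0.147 -0.638  2.326  1.022  0.49  -0.833] F [ 0.8  0.1 -0.8] M [0.07 0.54 0.06] gap 0.684
z [ 0.497 -0.061 -0.866] y [0.718 0.589 0.37 ] Ftool [-0.1  0.3  1. ] Mtool [ 0.38  0.39 -0.05]
t 15.88 turn [0.0004 0.0002 0.    ] shift after turn [ -0.    0.  -13.1] shift w/o turn [ -0.    0.  -13.1]
time_s: 16.12
tcp_pos: [0.509, 0.1345, 0.0941]
orientation: [0.243, 0.444, 0.857, 0.09]
ft_force: [-4.3, 0.5, 5.1]
finger_gap: 0.683
t 16.12 tcp [0.509  0.1345 0.0941] q [ 0.042  0.149 -0.638  2.326  1.027  0.49  -0.838] F [-4.3  0.5  5.1] M [-0.15  0.92 -0.12] gap 0.683
z [ 0.497 -0.062 -0.865] y [0.718 0.589 0.371] Ftool [ 0.8 -0.9 -6.6] Mtool [ 0.85  0.39 -0.02]
t 16.12 turn [0.0006 0.0009 0.    ] shift after turn [ -0.   -0.1 -13.7] shift w/o turn [ -0.   -0.1 -13.7]
```

View pics/j5.png

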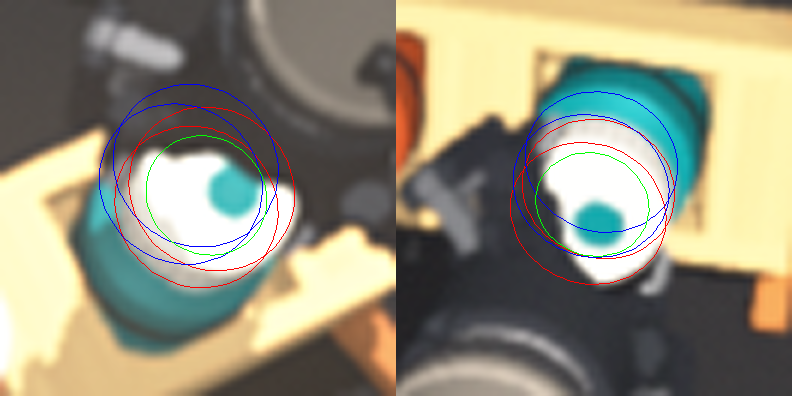

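Contact: 6.6 N axial with the lower edge about 13.7 mm below my estimated rim (uncertain by about 2 mm). Now I'll back off in small steps with a light press, lifting with the thread's slope (3.3 mm/rad).

```bash
cat > q.py <<'E'
from h import *
s=observe();Rc=Rq(s["orientation"]);F=Rc.inv().apply(s["ft_force"]);T=Rc.inv().apply(s["torque"]);d=s["tcp_pos"]-M
y=Rc.apply([0,1,0]);ang=np.arctan2(y@np.cross(n,ey),y@ey)
h=d@n+L0;lat=d-(d@n)*n;print("t%.2f h%.2f lat(ex,ey) %.2f %.2f ang %.3f Ftool %s Mtool %s q7 %.2f gap %.3f tilt %.4f"%(s["time_s"],h*1e3,lat@ex*1e3/.866,lat@ey*1e3,ang,F.round(1),T.round(2),s["qpos"][6],s["finger_gap"],np.arccos(min(1,-Rc.apply([0,0,1])@n))))
E
python3 q.py
python3 -m creep '[{"grip":0,"tx":0,"ty":0,"tz":0.3,"wx":0,"wy":0,"wz":-0.05},{"grip":0,"tx":0,"ty":0,"tz":-0.1,"wx":0,"wy":0,"wz":-0.05}]' >/dev/null; python3 q.py
python3 -m creep '[{"grip":0,"tx":0,"ty":0,"tz":-0.2,"wx":0,"wy":0,"wz":-0.05},{"grip":0,"tx":0,"ty":0,"tz":-0.2,"wx":0,"wy":0,"wz":-0.05}]' >/dev/null; python3 q.py
```

```text
t16.23 h-13.67 lat(ex,ey) 0.07 0.08 ang -0.833 Ftool [ 0.  -1.  -7.3] Mtool [ 0.79  0.39 -0.01] q7 -0.84 gap 0.687 tilt 0.0011
t16.48 h-13.52 lat(ex,ey) -0.48 1.35 ang -0.732 Ftool [  2.8  -2.1 -12.7] Mtool [0.91 0.98 0.22] q7 -0.74 gap 0.684 tilt 0.0020
t16.73 h-13.16 lat(ex,ey) -0.73 1.24 ang -0.631 Ftool [  3.3  -1.3 -11.4] Mtool [0.81 1.09 0.19] q7 -0.64 gap 0.684 tilt 0.0018
```

```bash

python3 -m creep '[{"grip":0,"tx":0,"ty":0,"tz":-0.16,"wx":0,"wy":0,"wz":-0.05},{"grip":0,"tx":0,"ty":0,"tz":-0.16,"wx":0,"wy":0,"wz":-0.05}]' >/dev/null; python3 q.py
python3 -m creep '[{"grip":0,"tx":0,"ty":0,"tz":-0.16,"wx":0,"wy":0,"wz":-0.05},{"grip":0,"tx":0,"ty":0,"tz":-0.16,"wx":0,"wy":0,"wz":-0.05}]' >/dev/null; python3 q.py
python3 -m creep '[{"grip":0,"tx":0,"ty":0,"tz":-0.16,"wx":0,"wy":0,"wz":-0.05},{"grip":0,"tx":0,"ty":0,"tz":-0.16,"wx":0,"wy":0,"wz":-0.05}]' >/dev/null; python3 q.py
python3 -m creep '[{"grip":0,"tx":0,"ty":0,"tz":-0.16,"wx":0,"wy":0,"wz":-0.05},{"grip":0,"tx":0,"ty":0,"tz":-0.16,"wx":0,"wy":0,"wz":-0.05}]' >/dev/null; python3 q.py
```

```text
t16.98 h-12.87 lat(ex,ey) -0.84 1.11 ang -0.531 Ftool [  3.5  -1.6 -11.7] Mtool [0.74 1.1  0.26] q7 -0.54 gap 0.687 tilt 0.0015
t17.23 h-12.58 lat(ex,ey) -0.78 0.93 ang -0.431 Ftool [  3.1  -1.9 -11.5] Mtool [0.59 1.19 0.14] q7 -0.44 gap 0.687 tilt 0.0012
t17.48 h-12.33 lat(ex,ey) -0.55 0.88 ang -0.331 Ftool [ 1.8 -0.3 -8.4] Mtool [0.38 1.04 0.11] q7 -0.34 gap 0.687 tilt 0.0013
t17.73 h-12.23 lat(ex,ey) 0.49 0.86 ang -0.231 Ftool [-0.2  1.2 -1.1] Mtool [0.01 0.47 0.05] q7 -0.24 gap 0.688 tilt 0.0022
```

The axial force vanished after 0.6 rad, so something dropped. I'll feel downward without turning.

```bash

python3 -m creep '[{"grip":0,"tx":0,"ty":0,"tz":0.7,"wx":0,"wy":0,"wz":0},{"grip":0,"tx":0,"ty":0,"tz":0.5,"wx":0,"wy":0,"wz":0}]' >/dev/null; python3 q.py
python3 -m creep '[{"grip":0,"tx":0,"ty":0,"tz":0.6,"wx":0,"wy":0,"wz":0},{"grip":0,"tx":0,"ty":0,"tz":0.4,"wx":0,"wy":0,"wz":0}]' >/dev/null; python3 q.py
```

```text
t17.98 h-13.44 lat(ex,ey) 0.47 0.75 ang -0.234 Ftool [-0.2 -0.3 -7.2] Mtool [-0.11  0.66 -0.06] q7 -0.24 gap 0.684 tilt 0.0019
t18.23 h-14.84 lat(ex,ey) -0.53 0.22 ang -0.233 Ftool [ 1.4  0.1 -1.9] Mtool [-0.01  0.86 -0.07] q7 -0.25 gap 0.689 tilt 0.0006
```

```bash

python3 -m creep '[{"grip":0,"tx":0,"ty":0,"tz":0.5,"wx":0,"wy":0,"wz":0},{"grip":0,"tx":0,"ty":0,"tz":0.5,"wx":0,"wy":0,"wz":0}]' >/dev/null; python3 q.py
python3 -m creep '[{"grip":0,"tx":0,"ty":0,"tz":0.5,"wx":0,"wy":0,"wz":0},{"grip":0,"tx":0,"ty":0,"tz":0.5,"wx":0,"wy":0,"wz":0}]' >/dev/null; python3 q.py
```

```text
t18.48 h-15.79 lat(ex,ey) -0.52 0.34 ang -0.233 Ftool [ 3.   1.4 -2.4] Mtool [-0.12  1.09 -0.15] q7 -0.25 gap 0.688 tilt 0.0008
t18.73 h-16.79 lat(ex,ey) -0.33 0.18 ang -0.233 Ftool [ 4.   1.5 -2.4] Mtool [-0.11  1.23 -0.1 ] q7 -0.26 gap 0.686 tilt 0.0005
```

```bash

python3 -m creep '[{"grip":0,"tx":0.3,"ty":0,"tz":0.5,"wx":0,"wy":0,"wz":0},{"grip":0,"tx":0,"ty":0,"tz":0.5,"wx":0,"wy":0,"wz":0}]' >/dev/null; python3 q.py
python3 -m creep '[{"grip":0,"tx":0,"ty":0,"tz":0.5,"wx":0,"wy":0,"wz":0},{"grip":0,"tx":0,"ty":0,"tz":0.5,"wx":0,"wy":0,"wz":0}]' >/dev/null; python3 q.py
```

```text
t18.98 h-17.87 lat(ex,ey) -0.07 -0.31 ang -0.234 Ftool [0.6 0.7 0.3] Mtool [-0.01  0.85 -0.04] q7 -0.26 gap 0.688 tilt 0.0007
t19.23 h-18.55 lat(ex,ey) 0.00 -0.23 ang -0.234 Ftool [ 0.8 -1.2 -9. ] Mtool [0.45 0.91 0.08] q7 -0.27 gap 0.683 tilt 0.0014
```

It fell 6.3 mm in total, from h −12.2 to −18.5, and now rests at −9 N. That matches the thread entry (6–7 mm, not the 3–4 mm fall off a rib). Now I'll screw it clockwise, following the pitch.

```bash

python3 -m creep '[{"grip":0,"tx":0,"ty":0,"tz":0.1,"wx":0,"wy":0,"wz":0.05},{"grip":0,"tx":0,"ty":0,"tz":0.17,"wx":0,"wy":0,"wz":0.05}]' >/dev/null; python3 q.py
python3 -m creep '[{"grip":0,"tx":0,"ty":0,"tz":0.17,"wx":0,"wy":0,"wz":0.05},{"grip":0,"tx":0,"ty":0,"tz":0.17,"wx":0,"wy":0,"wz":0.05}]' >/dev/null; python3 q.py
python3 -m creep '[{"grip":0,"tx":0,"ty":0,"tz":0.17,"wx":0,"wy":0,"wz":0.05},{"grip":0,"tx":0,"ty":0,"tz":0.17,"wx":0,"wy":0,"wz":0.05}]' >/dev/null; python3 q.py
```

```text
t19.48 h-18.78 lat(ex,ey) 0.01 -0.32 ang -0.335 Ftool [ 0.2 -0.4 -5.4] Mtool [ 0.51  0.8  -0.08] q7 -0.37 gap 0.687 tilt 0.0016
t19.73 h-19.13 lat(ex,ey) 0.03 -0.31 ang -0.435 Ftool [ 1.  -0.2 -5.4] Mtool [ 0.51  0.67 -0.11] q7 -0.47 gap 0.685 tilt 0.0016
t19.98 h-19.45 lat(ex,ey) -0.01 -0.32 ang -0.535 Ftool [ 1.5 -1.  -5.1] Mtool [ 0.66  0.68 -0.11] q7 -0.57 gap 0.686 tilt 0.0016
```

```bash

python3 -m creep '[{"grip":0,"tx":0,"ty":0,"tz":0.33,"wx":0,"wy":0,"wz":0.1},{"grip":0,"tx":0,"ty":0,"tz":0.33,"wx":0,"wy":0,"wz":0.1},{"grip":0,"tx":0,"ty":0,"tz":0.33,"wx":0,"wy":0,"wz":0.1}]' >/dev/null; python3 q.py
python3 -m creep '[{"grip":0,"tx":0,"ty":0,"tz":0.33,"wx":0,"wy":0,"wz":0.1},{"grip":0,"tx":0,"ty":0,"tz":0.33,"wx":0,"wy":0,"wz":0.1},{"grip":0,"tx":0,"ty":0,"tz":0.33,"wx":0,"wy":0,"wz":0.1}]' >/dev/null; python3 q.py
python3 -m creep '[{"grip":0,"tx":0,"ty":0,"tz":0.33,"wx":0,"wy":0,"wz":0.1},{"grip":0,"tx":0,"ty":0,"tz":0.33,"wx":0,"wy":0,"wz":0.1},{"grip":0,"tx":0,"ty":0,"tz":0.33,"wx":0,"wy":0,"wz":0.1}]' >/dev/null; python3 q.py
```

```text
t20.35 h-20.48 lat(ex,ey) -0.19 -0.44 ang -0.836 Ftool [ 0.6 -1.8 -6.4] Mtool [ 0.85  0.49 -0.05] q7 -0.87 gap 0.690 tilt 0.0016
t20.73 h-21.47 lat(ex,ey) -0.34 -0.53 ang -1.136 Ftool [-0.4 -1.2 -6.4] Mtool [ 1.03  0.28 -0.1 ] q7 -1.17 gap 0.692 tilt 0.0016
t21.10 h-22.49 lat(ex,ey) -0.42 -0.48 ang -1.436 Ftool [-0.3 -1.8 -6.5] Mtool [ 1.04  0.04 -0.09] q7 -1.47 gap 0.690 tilt 0.0013
```

```bash

python3 -m creep '[{"grip":0,"tx":0,"ty":0,"tz":0.33,"wx":0,"wy":0,"wz":0.1},{"grip":0,"tx":0,"ty":0,"tz":0.33,"wx":0,"wy":0,"wz":0.1}]' >/dev/null; python3 q.py
python3 -m creep '[{"grip":0,"tx":0,"ty":0,"tz":0.17,"wx":0,"wy":0,"wz":0.05},{"grip":0,"tx":0,"ty":0,"tz":0.17,"wx":0,"wy":0,"wz":0.05}]' >/dev/null; python3 q.py
python3 -m creep '[{"grip":0,"tx":0,"ty":0,"tz":0.17,"wx":0,"wy":0,"wz":0.05}]' >/dev/null; python3 q.py
```

```text
t21.35 h-23.19 lat(ex,ey) -0.62 -0.45 ang -1.636 Ftool [-0.4 -2.5 -6.1] Mtool [ 1.08 -0.23 -0.1 ] q7 -1.68 gap 0.686 tilt 0.0012
t21.60 h-23.37 lat(ex,ey) -0.78 -0.07 ang -1.732 Ftool [ -1.9  -4.2 -10.4] Mtool [ 1.44 -0.39 -0.75] q7 -1.77 gap 0.688 tilt 0.0009
t21.73 h-23.39 lat(ex,ey) -1.12 0.01 ang -1.776 Ftool [ -3.1  -2.7 -12.2] Mtool [ 1.39 -0.67 -2.02] q7 -1.82 gap 0.688 tilt 0.0015
```

Hard stop: torque jumped from −0.1 to −2.0 N·m after 1.54 rad clockwise. The lid came down 4.8 mm from the entry, so it is about 19 mm below the rim, which is home. I'll relieve the wind-up, let go and back out.

```bash

python3 -m creep '[{"grip":0,"tx":0,"ty":0,"tz":-0.5,"wx":0,"wy":0,"wz":-0.008},{"grip":0,"tx":0,"ty":0,"tz":0,"wx":0,"wy":0,"wz":0}]' >/dev/null; python3 q.py
python3 -m creep '[{"grip":1,"tx":0,"ty":0,"tz":0,"wx":0,"wy":0,"wz":0},{"grip":1,"tx":0,"ty":0,"tz":0,"wx":0,"wy":0,"wz":0},{"grip":1,"tx":0,"ty":0,"tz":0,"wx":0,"wy":0,"wz":0},{"grip":1,"tx":0,"ty":0,"tz":0,"wx":0,"wy":0,"wz":0}]' >/dev/null; python3 q.py
```

```text
t21.98 h-23.28 lat(ex,ey) -1.13 -0.02 ang -1.771 Ftool [-0.8 -3.2 -4.8] Mtool [ 1.3  -0.39 -1.23] q7 -1.81 gap 0.685 tilt 0.0003
t22.48 h-23.33 lat(ex,ey) 0.07 0.05 ang -1.776 Ftool [-0.2  0.3  0.7] Mtool [ 0.47 -0.1   0.07] q7 -1.81 gap 1.000 tilt 0.0008
```

```bash

python3 -m creep '[{"grip":1,"tx":0,"ty":0,"tz":-10,"wx":0,"wy":0,"wz":0},{"grip":1,"tx":0,"ty":0,"tz":-20,"wx":0,"wy":0,"wz":0},{"grip":1,"tx":0,"ty":0,"tz":-25,"wx":0,"wy":0,"wz":0},{"grip":1,"tx":0,"ty":0,"tz":-25,"wx":0,"wy":0,"wz":0},{"grip":1,"tx":0,"ty":0,"tz":-20,"wx":0,"wy":0,"wz":0},{"grip":1,"tx":0,"ty":0,"tz":0,"wx":0,"wy":0,"wz":0}]'; python3 - <<'E'
from h import *
from edge import shift
st()
I={c:np.ascontiguousarray(read_camera(c)[:,:,::-1]) for c in("side","top")}
Mr=np.array([.4915,.136,.1236])
a=[]
for c in I:
    print(c,"home fit shift px",shift(c,I[c],Mr-.019*n,n,h=-.022))
    u0,v0=(195,240) if c=="side" else (175,190)
    im=cv2.resize(I[c][v0:v0+115,u0:u0+160],(400*1,288),interpolation=cv2.INTER_CUBIC)
    a.append(im)
cv2.imwrite("pics/end.png",np.hstack(a))
np.savez("end.npz",**I)
E
```

```text
time_s: 23.22
tcp_pos: [0.4645, 0.1406, 0.1737]
orientation: [0.176, 0.785, 0.562, 0.192]
ft_force: [-0.9, 0.7, -0.3]
finger_gap: 0.999
t 23.23 tcp [0.4645 0.1406 0.1737] q [ 1.000e-03 -1.000e-01 -6.070e-01  2.316e+00  5.500e-01  5.740e-01
 -1.359e+00] F [-0.9  0.7 -0.3] M [0.07 0.55 0.01] gap 0.999
z [ 0.5   -0.061 -0.864] y [ 0.815 -0.306  0.493] Ftool [ 0.4 -1.1 -0.2] Mtool [ 0.54 -0.11 -0.  ]
side home fit shift px (array([0.43251821, 1.26775885]), 133, 133, np.float64(0.4748522803851478))
top home fit shift px (array([-0.44646582,  0.10042125]), 96, 123, np.float64(0.2801604328571116))
```

View pics/end.png

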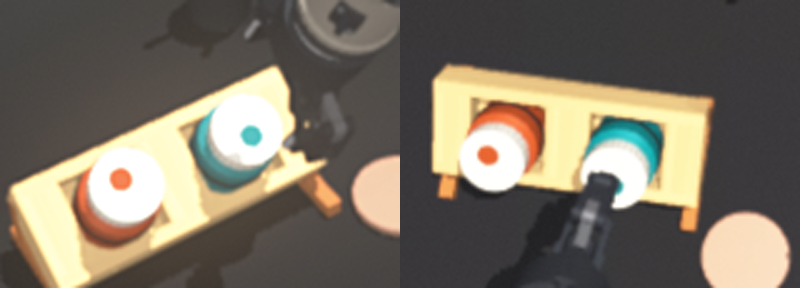

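The lid sits on the teal jar, at side (250,130) in the crop, and looks level with the rust jar's lid. I'll back further off and compare the two lids' heights, and check that the bystanders haven't moved.

```bash

python3 -m creep '[{"grip":1,"tx":0,"ty":-15,"tz":-40,"wx":0,"wy":0,"wz":0},{"grip":1,"tx":-20,"ty":-20,"tz":-40,"wx":0,"wy":0,"wz":0},{"grip":1,"tx":-40,"ty":-20,"tz":-30,"wx":0,"wy":0,"wz":0},{"grip":1,"tx":-40,"ty":0,"tz":-20,"wx":0,"wy":0,"wz":0},{"grip":1,"tx":-40,"ty":0,"tz":0,"wx":0,"wy":0,"wz":0},{"grip":1,"tx":-40,"ty":0,"tz":0,"wx":0,"wy":0,"wz":0},{"grip":1,"tx":0,"ty":0,"tz":0,"wx":0,"wy":0,"wz":0}]'; python3 - <<'E'
from h import *
from edge import shift
from scipy.optimize import least_squares
st()
I={c:np.ascontiguousarray(read_camera(c)[:,:,::-1]) for c in("side","top")}
def fit(C):
    C=np.array(C,float)
    for it in range(4):
        A=[];b=[]
        for c in I:
            x,k,N,r=shift(c,I[c],C-.022*n,n,h=-.022);J=np.array([(proj(c,C+.001*e)-proj(c,C))[0] for e in np.eye(3)]).T;A.append(J);b.append(x)
        d=np.linalg.lstsq(np.vstack(A),np.hstack(b),rcond=None)[0];C=C+d*1e-3
    print(C.round(4),"last",[(c,shift(c,I[c],C-.022*n,n,h=-.022)) for c in I]);return C
r=fit([.5047,.2502,.127]);t=fit(np.array([.4915,.136,.1236])+.003*n)
d=t-r;print("teal-rust: ex %.1f ey %.1f n %.1f mm"%(d@ex*1e3,d@ey*1e3,d@n*1e3))
for c in I:
    cv2.imwrite(f"pics/fin_{c}.png",I[c])
    o=cv2.imread(f"pics/{c}0.png")
    for q in("tile","brush_pot","tape_dispenser","spare_jar"): print(c,q,[(x["centre"],x["confidence"]) for x in look_for(c,q)][:1])
E
```

```text
time_s: 24.2
tcp_pos: [0.351, 0.0459, 0.2191]
orientation: [0.176, 0.789, 0.561, 0.176]
ft_force: [-0.3, -0.1, -0.0]
finger_gap: 1.001
t 24.2 tcp [0.351  0.0459 0.2191] q [-0.386 -0.492 -0.147  2.456  0.344  0.807 -1.058] F [-0.3 -0.1 -0. ] M [0.09 0.5  0.01] gap 1.001
z [ 0.476 -0.081 -0.876] y [ 0.824 -0.308  0.476] Ftool [-0.2 -0.2 -0.1] Mtool [ 0.5  -0.08 -0.  ]
[0.5047 0.2502 0.1271] last [('side', (array([ 0.40107184, -0.01695732]), 139, 139, np.float64(0.26472127937358136))), ('top', (array([-0.20635332, -0.36813302]), 123, 123, np.float64(0.38175561100530775)))]
[0.4894 0.1368 0.1231] last [('side', (array([ 0.85773262, -0.21714831]), 133, 133, np.float64(0.647179072455172))), ('top', (array([-0.3579715 , -0.42595816]), 122, 122, np.float64(0.22385639322728226)))]
teal-rust: ex -1.3 ey -114.5 n -2.8 mm
side tile [([0.4166, 0.0182, 0.011], 0.86)]
side brush_pot [([0.7164, -0.0103, 0.0689], 0.64)]
side tape_dispenser [([0.61, -0.4386, 0.0554], 0.45)]
side spare_jar [([0.4871, 0.4444, 0.068], 0.74)]
top tile [([0.4215, 0.0144, 0.012], 0.7)]
top brush_pot [([0.7383, -0.0139, 0.0617], 0.63)]
top tape_dispenser [([0.5337, -0.4394, 0.0228], 0.79)]
top spare_jar [([0.5047, 0.4241, 0.0827], 0.78)]
```

View pics/fin_side.png

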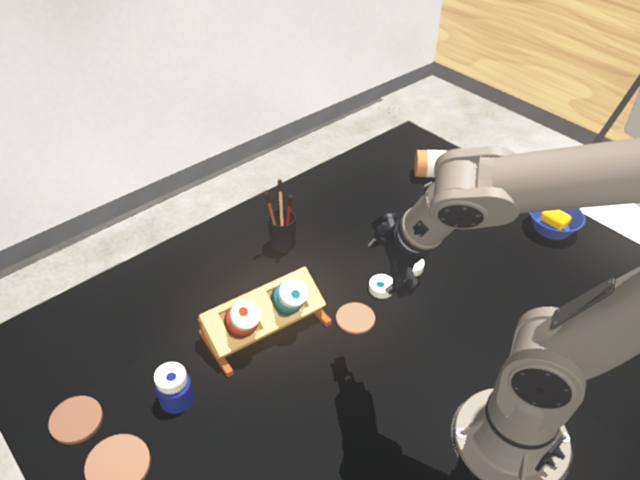

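View pics/fin_top.png

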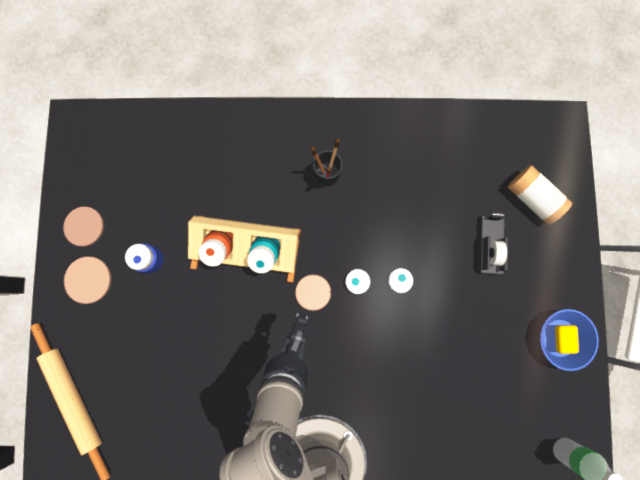

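The bystanders are where they were, and the teal lid is seated no higher than the rust one. Joint 2 is right at its range edge, so I'll ease off it before handing in.

```bash

python3 -m creep '[{"grip":1,"tx":0,"ty":20,"tz":0,"wx":0,"wy":0,"wz":0},{"grip":1,"tx":0,"ty":20,"tz":0,"wx":0,"wy":0,"wz":0},{"grip":1,"tx":0,"ty":20,"tz":0,"wx":0,"wy":0,"wz":0},{"grip":1,"tx":0,"ty":0,"tz":0,"wx":0,"wy":0,"wz":0},{"grip":1,"tx":0,"ty":0,"tz":0,"wx":0,"wy":0,"wz":0}]'; python3 - <<'E'
from h import *
st()
im=read_camera("side")[:,:,::-1]
o=cv2.imread("pics/fin_side.png")
print("lid area change vs last picture",abs(im[270:320,265:315].astype(int)-o[270:320,265:315]).max())
cv2.imwrite("pics/last.png",cv2.resize(im[250:350,190:340],(600,400),interpolation=cv2.INTER_CUBIC))
E
```

```text
time_s: 25.32
tcp_pos: [0.4001, 0.0285, 0.2484]
orientation: [0.176, 0.789, 0.562, 0.177]
ft_force: [0.5, 0.3, -0.6]
finger_gap: 1.002
t 25.32 tcp [0.4001 0.0285 0.2484] q [-0.377 -0.42  -0.035  2.356  0.355  0.805 -0.94 ] F [ 0.5  0.3 -0.6] M [ 0.12  0.53 -0.02] gap 1.002
z [ 0.477 -0.079 -0.875] y [ 0.824 -0.306  0.477] Ftool [0.4 0.  0.8] Mtool [ 0.54 -0.07  0.04]
lid area change vs last picture 3
```

View pics/last.png

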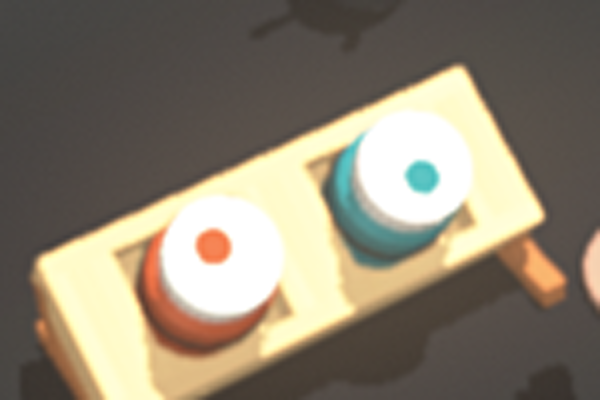

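The picture shows both lids square on their jars, teal at (413,168) and rust at (222,258). Nothing is moving and the gripper is clear, so I'm handing in.

```bash
python3 -c "
from rig import *
print(close_job())"
```

```text
the job is handed in; nothing more can be done
None
```

I screwed the farthest of the three look-alike lids onto the open teal jar and let go; by my checks it is fully home. I handed the job in at about 25 s, with the robot touching nothing.

**Screwing on:** I set the lid on the neck with the tool square to the tilted axis and met about 7 N. Backing off 0.6 rad gave a 6.3 mm fall, which matches the thread entry. Then 1.54 rad clockwise at about 0.1 N·m brought it down another 4.8 mm. It ended at a hard stop where the torque jumped to 2 N·m.

**Last checks:** After release the lid sits square and was unchanged between the last two pictures. The tile, brush pot, tape dispenser, spare jar and other two lids are where they were.

**What failed or disagreed:**
- **First grasp:** it closed above the lid because the real fingertips sit about 22 mm behind the reported TCP. I measured that by touching the lid top, with about 24 N of force, and gripped again lower.
- **Lid height:** I read it 3–4 mm deeper than my camera estimate of the rim, and 2.8 mm lower than the rust jar's lid. I put this down to camera error, since the fall, the turn angle and the stop torque all agree.
- **Tape dispenser:** the side camera placed it elsewhere, with low confidence, because the arm was in the way. The top camera has it unmoved.
- **Joint 2:** on the retreat it read −0.492 against the stated limit of −0.49, slightly past it. I moved it off, but whether that counts as a range violation is uncertain.

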